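# Set up the drying corner: hang the caddies, rack the boards

### The job

Set up the drying corner after the washing-up: hang every grey caddy on the slotted panel, one to a bay, by putting its hooks through the slots and pressing it down until it is fully home and the latch has snapped out over it, and stand every round wooden board from the slanting stand upright in the wire rack, one to a gap between the tines and resting on the wires. Leave the jam jar and the cups where they are.

Things in the scene. Friction and masses are not known exactly. Their poses are not given: they have to be found in the camera images.
- caddy_a: open grey caddy, 105 x 80 mm, walls 45 mm high, 0.25 kg. Origin: centre of underside (box x -55..+50 mm); z up, +x to its back plate. Divider along x (12 mm thick, x -47..+48 mm, top 95 mm up) is the handle: pinch across y from above. Back plate 80 wide, 85 high, rear face x=+56; a bar in its middle, 34..40 up, rides over the latch. There are always two
- caddy_b: second caddy, exactly like caddy_a, same frame
- caddy_a_hook (a point): hook point of caddy_a: midway between its two steel hooks, at their necks' underside, 3 mm behind the back plate (+59, 0, +72 mm in the caddy's frame; same axes). Hooks at y=+-26 mm, 8 mm wide; neck 10 mm high; lip 6 mm thick (caddy x 65.5..71.5) hangs 18 mm below the neck's underside; gap between plate and lip 9.5 mm
- caddy_b_hook (a point): hook point of caddy_b: midway between its two steel hooks, at their necks' underside, 3 mm behind the back plate (+59, 0, +72 mm in the caddy's frame; same axes). Hooks at y=+-26 mm, 8 mm wide; neck 10 mm high; lip 6 mm thick (caddy x 65.5..71.5) hangs 18 mm below the neck's underside; gap between plate and lip 9.5 mm
- panel: fixed aluminium panel, 240 mm wide (y), 186 high, sheet 6 mm; origin at the foot of its front face, mid-width; +x into the panel (away from the robot). Two bays 120 mm apart, each two upright slots 16 wide, 40 high, 52 apart, free behind. Any caddy fits either. Home: underside 60 mm above worktop, origin 56 to 60 mm before the face. Lips enter the slots with the caddy 18 to 30 mm above home
- bay_left (a point): left bay: point on the panel's front face midway between the bay's two slots, level with their lower edges (panel frame 0, +60, +132 mm; axes as the panel's). A caddy is home when its hook point is here within a few mm (about 3 mm behind the face)
- latch_left (a joint): spring latch of the left bay: white wedge, 18 mm wide, stands 5 mm out of the face, 20 to 30 mm below the slots' lower edges. 0 = out, up to 0.009 m pushed in. Spring 3 to 5 N. A hooked caddy rests on it 10 to 18 mm above home; press it down (5 to 20 N) until its bar passes under the wedge, which snaps out and keeps the caddy from lifting
- bay_right (a point): right bay: point on the panel's front face midway between the bay's two slots, level with their lower edges (panel frame 0, -60, +132 mm; axes as the panel's). A caddy is home when its hook point is here within a few mm (about 3 mm behind the face)
- latch_right (a joint): spring latch of the right bay: white wedge, 18 mm wide, stands 5 mm out of the face, 20 to 30 mm below the slots' lower edges. 0 = out, up to 0.009 m pushed in. Spring 3 to 5 N. A hooked caddy rests on it 10 to 18 mm above home; press it down (5 to 20 N) until its bar passes under the wedge, which snaps out and keeps the caddy from lifting
- rack: fixed wire rack; origin on the worktop under its centre, 224 mm long (y), 80 wide. Wires along y at x=+-36 mm (tops 24 mm up) bear 8 pairs of 6 mm tines (tops 93 mm up) at y=-98, -70..+98: seven gaps 22 mm clear, centres -84, -56..+84. A board stands with its axis along y, centre 85 mm up. Any gap will do; every second leaves room for fingers. Rack and stand may swap sides
- stand: fixed white slanting stand where the boards wait; origin on the worktop under its centre; 110 mm (x) by 250 (y -115..+135). Three places, board centres at x=0, y=-70, 0, +70, 76 mm up; each board's top leans 20 degrees to +y on a sloping slab 60 mm wide behind its lower 60 mm
- board_0_center (a point): centre of board_0, a round wooden board (flat disc), 140 mm diameter, 12 mm thick, about 0.11 kg. z is the disc's axis. At the start it leans in the stand, top 20 degrees off vertical; grip it across its thickness at the top rim. May be absent (there are two or three boards)
- board_1_center (a point): centre of a round wooden board like board_0, same frame. May be absent
- board_2_center (a point): centre of a round wooden board like board_0, same frame. May be absent
- jam_jar: bystander: jar of jam, 65 x 97 mm, origin under its centre
- blue_cup: bystander: blue cup, 70 mm high, origin under its centre
- steel_cup: bystander: steel cup, 76 x 102 mm, origin under its centre
Things that resemble listed ones, but are neither listed nor needed, are in the scene too. Leave any yellow look-alike of the caddy_a alone.

How it is judged:
By the outcome, as a careful person would: the job done as asked, in the order asked, and still so for the second after the job is handed in, with the robot touching nothing.
Of board_0, board_1, board_2 only 2 to 3 are there at a start; the rules pass over those that are not, and their reading is None.
At some moment in a run one of caddy_a, caddy_b may be knocked a few centimetres aside while the robot is not near it.
It also fails if it takes over 208 s, if anything falls off the work surface, if the arm or the gripper's body presses on something with over 40 N, if the wrist force passes 120 N, or if a joint passes its speed limit or range.

### The arm

A 6-joint arm with a two-finger parallel gripper is mounted at the origin on a cart in front of the work surface, level with it; the furniture and walls round the work are solid. World frame = base frame: x ahead of the robot, y to its left, z up, the work surface at z = 0. Lengths are in m, angles in rad, forces in N, time in s.
With the tool pointing down it reaches from about 0.325 to 0.875 m from the base axis. Payload 4.4 kg.
Tool frame: the origin (TCP) lies midway between the tips of the shut fingers; the grasp point (between the pads) lies arm.hold_point_z behind it (arm.hold_point_z is the distance from the TCP to the grasp point, in m); z points along the fingers, x is the direction in which the jaws open and shut, and the axes are right-handed (so a half turn about z gives the same grasp; the last joint's range is limited). The gripper opens to 85 mm and grips with 20 to 120 N. Pads are 22 mm wide; open, the fingers measure 114 mm over their backs; the gripper's body (76 mm by 85 mm) begins 54 mm behind the grasp point. The pads swing forward as they close: fully open they stand 13 mm farther back than shut.
Start: joints at [0.967, 0.207, 1.542, -0, 1.393, -0.15], TCP at [0.252, 0.517, 0.193] pointing down, gripper open.
Joint ranges: [-2.73, 2.73], [-0.86, 2.22], [0.23, 2.46], [-1.11, 4.25], [0.08, 2.63], [-2.82, 2.82]. Speed limits (rad/s): [2.79, 2.79, 3.14, 3.14, 3.14, 3.14].

### API

Orientations are given as a 3x3 rotation matrix whose columns are the frame's x, y, z axes.
In Python, from cell import arm gives the robot as it stands.
- The arm moves only by the tool step_arm, never from a script. Its argument "deltas" is a list of rows, each a list of 4 numbers: the shift along the tool's x, y, z in cm, then the turn about the tool's z in rad. In form: [[x, y, z, twist], ...]. A call has 1 to 5 rows; each row is the pose to reach, as a shift and turn from the pose commanded when the call began, along the tool's axes at that moment; what a row does not reach only later rows make up. A row lasts 1/10 s, in which the tool goes at most 50 mm and 8.59 degrees, less where a joint would pass 70% of its speed; a pose out of reach is approached as far as the arm can. A call with a gripper value outside its range is refused whole. "claw" is the gripper's target within -1 to 1 (fully open at 1, half-way at 0, shut at -1), set as the call begins (left out, the last holds). The fingers move at their own pace and stop on an object; "force" is the grip in N (left out, the last holds). Time passes only in rows, so rows that repeat a pose let the fingers close. It gives the time, the measured TCP pose, the force and the opening at its end, in the units of the state.
- arm.read_state(): the state, without advancing time (a new reading comes with each control period).
- arm.grab_frame(name): name is "side" or "top" or "wrist"; returns (picture, depth): 420x560x3 uint8, red, green, blue; 420x560 float32, m along the optical axis (not along the pixel's ray), 0 where there is no reading.
- arm.calibration(name): a dict with "fovy" (degrees; the focal length in pixels is half the picture's height over the tangent of half this angle, whatever the lens; pixels are square), "cx", "cy" (the principal point, pixels), "k1" (the pictures are not rectified: a ray, as slopes to the right and down, at radius r is drawn at 1 + k1 r^2 times it, then the intrinsics apply), "eye" and "attitude" of the camera in the world. Camera axes: x right, y down, z forward; pixel columns grow to the right and rows downward; lengths in m; the calibration is good to about 2 mm. A picture is of the moment at which its call begins: read the wrist's pose just before it. calibration takes no time and is no camera call; for the wrist camera it gives the pose at the moment of the call.
- arm.job_done(): hands the job in, once; it reports no verdict.
The state is a dict: "time_s": time; "q": joint angles; "qd": joint speeds; "effort": joint torques, N m; "tcp_pos": TCP position; "eef_rot": TCP orientation; "ft_force": force on the tool from outside, world axes, zero at the start; "ft_torque": the same for the moment, N m; "width": opening from 0.0 (shut) to 1.0 (fully open).
Only numpy, scipy, OpenCV 4.12 (cv2) and the standard library are available. Lean on these libraries where they do the work, as an engineer would, in place of code of your own. Each camera call takes 0.05 s, during which the arm holds its last target. There are 200 camera calls.

## Working session

There is one attempt and no reset: what is moved stays moved. The work goes in short steps, Python scripts to look and compute and a tool call to move; the robot and the scene stay as the last step left them, time stands still between calls to the robot, and variables do not carry over. Pictures are saved under pics/ and viewed, about 12 in all and at most 16, crops included, and the job is handed in when it is done.

Besides the shell and the picture viewer there is one more tool, called after "Request:" as a command line: name --pt "numbers of a row" for each row, then --argument value for the rest. step_arm: Moves the arm, as the interface text tells. Its arguments: {"type":"object","properties":{"deltas":{"type":"array"},"claw":{"type":"number"},"force":{"type":"number"}},"required":["deltas"]}

```bash
ls; mkdir -p pics
cat > h.py <<'E'
import numpy as np, cv2
from cell import arm
def cal(n):
    c=arm.calibration(n); f=210/np.tan(np.radians(c['fovy'])/2)
    return c,f
def cloud(n,fr=None):
    c,f=cal(n); rgb,d=fr or arm.grab_frame(n)
    v,u=np.mgrid[0:420,0:560]
    pts=np.stack([u.ravel(),v.ravel()],1).astype(np.float64)[:,None]
    K=np.array([[f,0,c['cx']],[0,f,c['cy']],[0,0,1]])
    s=cv2.undistortPoints(pts,K,np.array([c['k1'],0,0,0,0.]))[:,0].reshape(420,560,2)
    P=np.dstack([s*d[...,None],d])@np.array(c['attitude']).T+np.array(c['eye'])
    P[d==0]=np.nan
    return rgb,d,P
def save(n,rgb): cv2.imwrite('pics/'+n+'.png',rgb[...,::-1])
E
python3 - <<'E'
from h import *
s=arm.read_state();print({k:np.round(v,3).tolist() for k,v in s.items()},arm.hold_point_z)
for n in('side','top'):
    rgb,d,P=cloud(n); np.savez('pics/'+n+'0.npz',rgb=rgb,d=d,P=P); save(n+'0',rgb); print(n,cal(n),(d>0).mean())
E
```

```text
pics
{'time_s': 0.0, 'q': [0.966, 0.207, 1.543, -0.0, 1.393, -0.15], 'qd': [0.003, 0.001, 0.002, -0.0, 0.001, 0.0], 'effort': [-0.001, -38.303, -29.16, -0.0, 0.011, 0.0], 'tcp_pos': [0.252, 0.516, 0.192], 'eef_rot': [[0.438, 0.899, -0.001], [0.899, -0.438, -0.002], [-0.002, -0.0, -1.0]], 'ft_force': [-0.344, -0.35, -0.613], 'ft_torque': [0.011, 0.016, 0.028], 'width': 0.999} 0.0187
side ({'fovy': 42.14960207337188, 'cx': 274.6016687780696, 'cy': 209.22492927879588, 'k1': -0.03171738815238702, 'eye': array([-0.78696099, -0.43504739,  1.28746195]), 'attitude': array([[ 0.33051099, -0.60643463,  0.72318706],
       [-0.94367004, -0.22515799,  0.24246799],
       [ 0.01579035, -0.7625883 , -0.64669138]])}, np.float64(544.941193297985)) 0.9958078231292516
top ({'fovy': 52.91046215174128, 'cx': 277.4615277115291, 'cy': 205.00297366512115, 'k1': -0.0009384754385859049, 'eye': array([ 0.32718462, -0.00779587,  1.38570561]), 'attitude': array([[ 0.015785  , -0.98740698,  0.15741124],
       [-0.99984728, -0.01440683,  0.00989242],
       [-0.00750005, -0.15754335, -0.98748359]])}, np.float64(422.0203056726492)) 0.9959396258503401
```

View pics/side0.png

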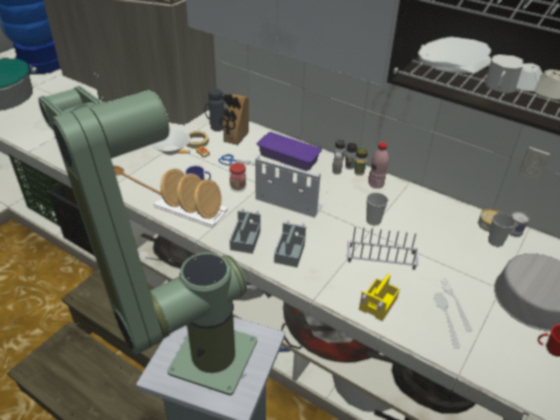

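View pics/top0.png

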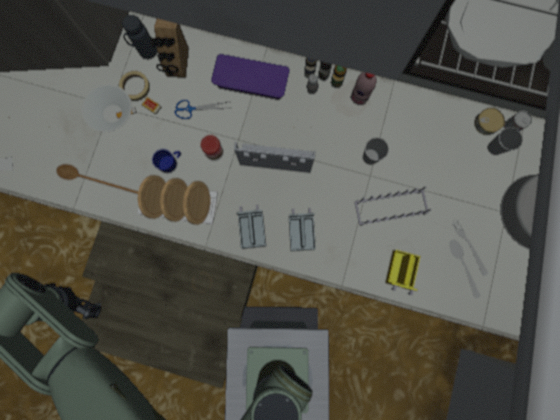

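The scene holds three boards at top (152,197), (175,199) and (198,202). The grey caddies are at (251,230) and (302,232), hooks towards the panel at (275,157). The rack is at (392,206). Look-alikes: the yellow caddy at (403,270), to be left alone, and the spoon and chopping items near the boards. I choose the two grey caddies.

Run:
```python
from h import *
Z={n:np.load(f'pics/{n}0.npz') for n in('side','top')}
def box(n,u0,v0,u1,v1,z0,z1):
    P=Z[n]['P'][v0:v1,u0:u1].reshape(-1,3); rgb=Z[n]['rgb'][v0:v1,u0:u1].reshape(-1,3)
    m=(P[:,2]>z0)&(P[:,2]<z1); return P[m],rgb[m]
def rect(P):
    r=cv2.minAreaRect((P[:,:2]*1000).astype(np.float32)); return np.round(r[0],1),np.round(r[1],1),round(r[2],1)
for n,bx in(('top',((232,205,272,255),(283,205,322,255))),('side',((228,205,264,255),(272,218,310,268)))):
    for b in bx:
        for z in((.03,.055),(.06,.089),(.089,.11)):
            P,_=box(n,*b,*z); 
            if len(P)>4: print(n,b,z,len(P),rect(P),P.mean(0).round(4),P[:,2].max().round(4))
for n,b in(('top',(228,130,322,180)),('side',(250,150,325,215))):
    P,_=box(n,*b,.15,.2); print('panel',n,len(P),rect(P),np.percentile(P,[1,99],axis=0).round(3).tolist())
    P,_=box(n,*b,.178,.2); print('paneltop',rect(P))
for n,b in(('top',(350,180,435,230)),('side',(340,222,425,272))):
    for z in((.01,.04),(.06,.11),(.08,.11)):
        P,_=box(n,*b,*z); 
        if len(P)>4: print('rack',n,z,len(P),rect(P))
for n,b in(('top',(130,165,220,230)),('side',(150,160,228,225))):
    P,c=box(n,*b,.02,.2); w=(c[:,0].astype(int)-c[:,2]>40); P=P[w]
    print('boards',n,len(P),rect(P),P[:,2].max())
    Q=P[P[:,2]>.125]; k=cv2.kmeans(Q.astype(np.float32),3,None,(3,50,1e-4),5,cv2.KMEANS_PP_CENTERS); print(k[2].round(4))
    P,c=box(n,*b,.005,.02); print('standbase',rect(P))
def crop(n,a,b,c,d,s): return cv2.resize(Z[n]['rgb'][b:d,a:c],None,fx=s,fy=s,interpolation=cv2.INTER_CUBIC)
A=crop('top',130,120,330,260,3.9); save('crop0',A)
```

```text
top (232, 205, 272, 255) (0.03, 0.055) 191 (array([458.7,  87.6]), array([108.7,  79.9]), 7.2) [0.46   0.0879 0.0427] 0.0543
top (232, 205, 272, 255) (0.06, 0.089) 120 (array([484.4,  79. ]), array([121.8,  73.4]), 30.3) [0.5039 0.0933 0.0796] 0.0888
top (232, 205, 272, 255) (0.089, 0.11) 113 (array([463.8,  88.4]), array([100.8,  13. ]), 6.2) [0.4602 0.0877 0.0935] 0.0993
top (283, 205, 322, 255) (0.03, 0.055) 171 (array([451.2, -73.4]), array([106.8,  80. ]), 4.0) [ 0.4522 -0.074   0.0425] 0.0526
top (283, 205, 322, 255) (0.06, 0.089) 129 (array([473.2, -61. ]), array([ 73.7, 122.6]), 74.5) [ 0.4949 -0.0692  0.0792] 0.089
top (283, 205, 322, 255) (0.089, 0.11) 110 (array([453.7, -73.2]), array([92.8, 11.7]), 4.0) [ 0.4534 -0.0732  0.0928] 0.0996
side (228, 205, 264, 255) (0.03, 0.055) 306 (array([457. ,  87.4]), array([120. ,  82.1]), 7.3) [0.4543 0.0846 0.0409] 0.0549
side (228, 205, 264, 255) (0.06, 0.089) 203 (array([483.2,  80.5]), array([125.6,  73.1]), 27.6) [0.4895 0.0898 0.0746] 0.0886
side (228, 205, 264, 255) (0.089, 0.11) 64 (array([457.1,  86.4]), array([93. , 14.3]), 9
[... 1010 characters left out ...]
 10.6)
rack side (0.01, 0.04) 485 (array([ 601.4, -355.4]), array([213.1, 233.2]), 10.7)
rack side (0.06, 0.11) 241 (array([ 543.6, -366.2]), array([ 90.1, 204.2]), 9.6)
rack side (0.08, 0.11) 103 (array([ 541.4, -366.5]), array([ 85. , 202.8]), 11.1)
boards top 389 (array([549.9, 345.4]), array([164.1, 110.3]), 82.0) 0.14649916647086703
[[0.5481 0.3501 0.135 ]
 [0.5386 0.2808 0.135 ]
 [0.5579 0.4181 0.1353]]
standbase (array([570.5, 349.7]), array([216.5, 297.5]), 0.7)
boards side 2010 (array([572.9, 325.8]), array([199.1, 195.6]), 83.0) 0.14774507791493408
[[0.555  0.4162 0.1327]
 [0.5356 0.2782 0.1329]
 [0.5456 0.347  0.1324]]
standbase (array([633.8, 391.3]), array([411.4, 300.7]), 23.1)
```

View pics/crop0.png

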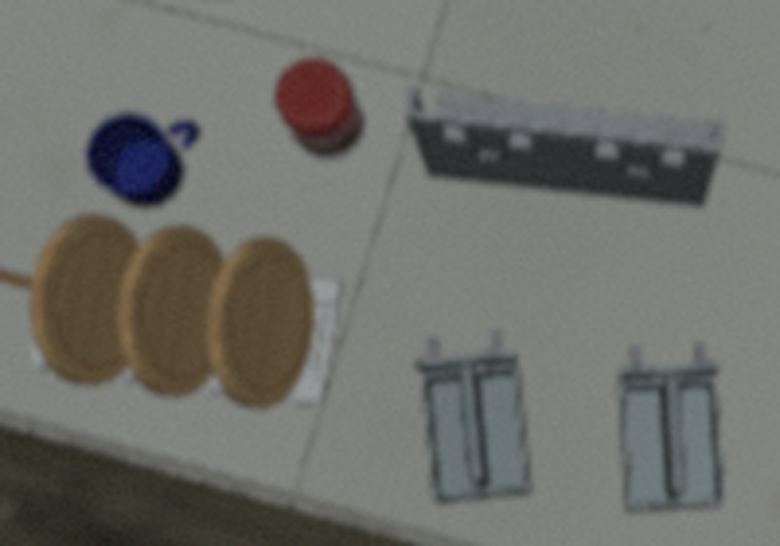

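The crop confirms two grey caddies with hooks facing the panel, and three boards whose tops lean to +y. Next I fit the panel face and the board planes.

```bash
cat >> h.py <<'E'
def go(x,y,z,deg):
    """print deltas (cm, rad) to TCP x,y,z with tool-x at world angle deg"""
    s=arm.read_state(); R=np.array(s['eef_rot']); p=np.array(s['tcp_pos'])
    d=R.T@(np.array([x,y,z])-p)*100; a=np.degrees(np.arctan2(R[1,0],R[0,0]))
    t=-((deg-a+90)%180-90); print('from',p.round(4),round(a,1),'-> delta',d.round(2),'twist',round(np.radians(t),3),'F',np.round(s['ft_force'],1),'w',round(s['width'],3),'t',round(s['time_s'],1))
E
python3 - <<'E'
from h import *
Z={n:np.load(f'pics/{n}0.npz') for n in('side','top')}
P=Z['side']['P'].reshape(-1,3); T=Z['top']['P'].reshape(-1,3); c=Z['side']['rgb'].reshape(-1,3).astype(int)
def fit(Q,n=6,t=.004):
    for _ in range(n):
        m=Q.mean(0); N=np.linalg.svd(Q-m,full_matrices=False)[2][2]; r=(Q-m)@N; Q=Q[abs(r)<max(t,1.5*r.std())]
    return m,N*np.sign(-N[0] or 1),len(Q),Q
for W,nm in((P,'s'),(T,'t')):
    m=(W[:,0]>.63)&(W[:,0]<.72)&(W[:,1]>-.105)&(W[:,1]<.14)&(W[:,2]>.02)&(W[:,2]<.17)
    p,N,k,Q=fit(W[m]); N2=N/np.linalg.norm(N[:2]); yaw=np.degrees(np.arctan2(-N[1],-N[0]))
    e=np.array([np.sin(np.radians(-yaw)),np.cos(np.radians(yaw))]); s=Q[:,:2]@e
    lo,hi=np.percentile(s,[.5,99.5]); d=p[:2]@N2[:2]+p[2]*N2[2]
    cen=e*(lo+hi)/2+N[:2]*((p[:2]@N[:2]))
    print('panel',nm,k,p.round(4),N.round(4),'yaw',yaw.round(2),'w',(hi-lo).round(4),'centre',cen.round(4))
w=(c[:,0]-c[:,2]>35)
for tp in((.557,.417),(.547,.349),(.537,.2795)):
    # region near disc plane leaning to +y
    cy=tp[1]-.023
    off=(P[:,2]-.076)*np.tan(np.radians(20)); yy=P[:,1]-cy-(P[:,0]-tp[0])*.14-off
    m=w&(abs(yy)<.02)&(P[:,2]>.03)&(abs(P[:,0]-tp[0])<.075)&(P[:,2]<.146)
    p,N,k,Q=fit(P[m],t=.002); N=N*np.sign(N[2]); print('board',m.sum(),k,p.round(4),N.round(3),np.degrees(np.arcsin(N[2])).round(1),'yaw',np.degrees(np.arctan2(N[0],-N[1])).round(1),Q[:,2].min().round(3),Q[:,2].max().round(3))
go(.468,.089,.19,97)
E
```

```text
panel s 1381 [0.6711 0.0134 0.0939] [-9.948e-01  1.023e-01  4.000e-04] yaw -5.87 w 0.239 centre [0.6714 0.0168]
panel t 877 [0.6698 0.017  0.097 ] [-0.9949  0.1013  0.0015] yaw -5.81 w 0.2373 centre [0.6699 0.0175]
board 559 246 [0.5409 0.4022 0.0948] [-0.101 -0.929  0.357] 20.9 yaw -6.2 0.031 0.144
board 578 240 [0.5352 0.332  0.0937] [-0.105 -0.93   0.352] 20.6 yaw -6.5 0.033 0.143
board 747 332 [0.5392 0.2576 0.0857] [-0.104 -0.923  0.37 ] 21.7 yaw -6.4 0.03 0.142
from [0.2516 0.5162 0.1922] 64.0 -> delta [-28.91  38.17   0.27] twist -0.576 F [ 1.  -0.3 -0.1] w 1.002 t 0.1
```

Request:
step_arm --pt "-4 3.5 0 -0.1" --pt "-7 7 0 -0.2" --pt "-10.5 11 0 -0.35" --pt "-14 15 0 -0.5" --pt "-17 19 0 -0.576" --claw 0.4 --force 60

```text
time_s: 0.6
tcp_pos: [0.3403, 0.2954, 0.1929]
eef_rot: [[-0.128, 0.992, -0.0], [0.992, 0.128, -0.0], [-0.0, -0.0, -1.0]]
ft_force: [0.4, 0.4, -0.5]
width: 0.702
```

```bash
python3 -c "
from h import *
go(.468,.089,.15,97)"
```

```text
from [0.3403 0.2954 0.1929] 97.3 -> delta [-22.1   10.04   4.29] twist 0.006 F [ 0.4  0.4 -0.5] w 0.702 t 0.6
```

Request:
step_arm --pt "-4.5 2 0 0" --pt "-9 4 1 0" --pt "-13.5 6 2 0" --pt "-18 8 3 0" --pt "-22.1 10 4 0"

```text
time_s: 1.1
tcp_pos: [0.467, 0.0876, 0.1528]
eef_rot: [[-0.121, 0.993, -0.0], [0.993, 0.121, 0.0], [0.0, -0.0, -1.0]]
ft_force: [0.2, 0.4, -0.0]
width: 0.7
```

Request:
step_arm --pt "0 0 0 0" --pt "0 0 0 0"

```text
time_s: 1.3
tcp_pos: [0.4662, 0.0888, 0.1525]
eef_rot: [[-0.118, 0.993, -0.002], [0.993, 0.118, 0.001], [0.001, -0.002, -1.0]]
ft_force: [-0.1, -0.2, -0.2]
width: 0.697
```

Run:
```python
from h import *
rgb,d,P=cloud('wrist'); save('w1',rgb); print(cal('wrist')[0]['eye'])
V=P.reshape(-1,3)
for z in((.03,.05),(.089,.102)):
    m=(V[:,2]>z[0])&(V[:,2]<z[1])&(abs(V[:,1]-.088)<.07)&(abs(V[:,0]-.46)<.08); Q=V[m]
    if len(Q)>5:
        r=cv2.minAreaRect((Q[:,:2]*1000).astype(np.float32)); print(z,len(Q),r)
go(.468,.089,.055,97)
```

```text
[0.38467538 0.07981035 0.33232076]
(0.03, 0.05) 2342 ((463.14227294921875, 88.82145690917969), (111.485595703125, 80.41851806640625), 6.994717121124268)
(0.089, 0.102) 1664 ((462.61102294921875, 88.60377502441406), (94.1174087524414, 11.986260414123535), 7.273275375366211)
from [0.466  0.0898 0.1528] 96.9 -> delta [-0.12  0.2   9.78] twist -0.001 F [0.7 0.3 0.3] w 0.701 t 1.4
```

View pics/w1.png

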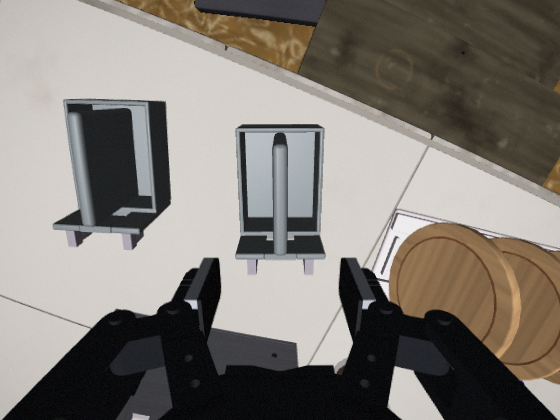

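The wrist view shows the caddy centred between the jaws: handle at (280,195), hooks at (252,266) and (308,266). I descend to grip.

Request:
step_arm --pt "0 0.3 3 0" --pt "0 0.3 6 0" --pt "0 0.3 8.5 0" --pt "0 0.3 9.7 0" --pt "0 0.3 9.7 0"

```text
time_s: 1.85
tcp_pos: [0.4674, 0.0912, 0.0548]
eef_rot: [[-0.124, 0.992, -0.004], [0.992, 0.124, 0.0], [0.001, -0.004, -1.0]]
ft_force: [0.3, 1.2, -0.4]
width: 0.699
```

Request:
step_arm --pt "0 0 0 0" --pt "0 0 0 0" --pt "0 0 0 0" --pt "0 0 0 0" --pt "0 0 0 0" --claw -1 --force 90

```text
time_s: 2.35
tcp_pos: [0.4703, 0.09, 0.0571]
eef_rot: [[-0.121, 0.993, 0.002], [0.993, 0.121, 0.0], [-0.0, 0.002, -1.0]]
ft_force: [-0.5, -0.7, 2.2]
width: -0.001
```

Request:
step_arm --pt "0 0 0 0" --pt "0 0 0 0" --pt "0 0 -1 0" --pt "0 0 -2 0" --pt "0 0 -2 0"

```text
time_s: 2.85
tcp_pos: [0.4712, 0.09, 0.0781]
eef_rot: [[-0.121, 0.993, 0.004], [0.993, 0.121, -0.0], [-0.0, 0.004, -1.0]]
ft_force: [0.5, 0.1, -0.1]
width: 0.001
```

Run:
```python
from h import *
rgb,d,P=cloud('wrist'); save('w2',rgb)
rgb,d,Q=cloud('side'); save('s2',cv2.resize(rgb[160:320,160:400],None,fx=2.5,fy=2.5))
V=P.reshape(-1,3)
for z in((.03,.05),(.089,.125)):
    m=(V[:,2]>z[0])&(V[:,2]<z[1])&(abs(V[:,1]-.088)<.07)&(abs(V[:,0]-.46)<.08); Q=V[m]
    if len(Q)>5: print(z,len(Q),cv2.minAreaRect((Q[:,:2]*1000).astype(np.float32)))
```

```text
(0.03, 0.05) 4008 ((460.6421203613281, 88.52151489257812), (106.3950424194336, 80.67268371582031), 7.0473432540893555)
(0.089, 0.125) 2404 ((446.2362365722656, 83.71875762939453), (58.94834518432617, 25.688024520874023), 16.028684616088867)
```

View pics/w2.png

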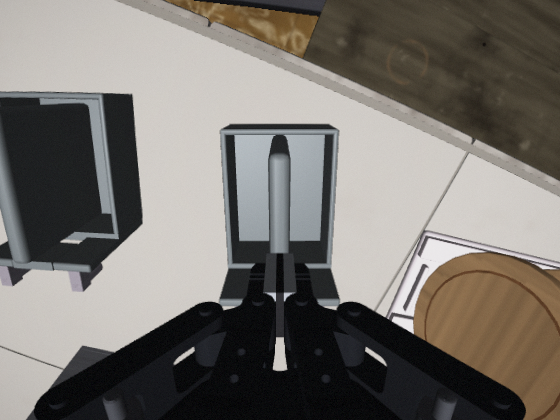

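Run:
```python
from h import *
rgb,d,P=cloud('wrist')
for u,v in((280,145),(280,160),(280,200),(280,230),(280,245),(280,255),(280,265),(280,280),(265,265),(295,265),(228,135),(330,135),(230,275),(250,200),(310,200)): print((u,v),P[v,u].round(4))
s=arm.read_state(); print(s['tcp_pos'],s['width'],s['ft_force'])
```

```text
(280, 145) [0.416  0.0838 0.0539]
(280, 160) [0.4185 0.084  0.0925]
(280, 200) [nan nan nan]
(280, 230) [0.4577 0.0889 0.0933]
(280, 245) [0.4667 0.09   0.0937]
(280, 255) [0.4594 0.089  0.1197]
(280, 265) [0.4593 0.089  0.1297]
(280, 280) [0.4585 0.0889 0.1435]
(265, 265) [0.4647 0.0824 0.1217]
(295, 265) [0.4627 0.0967 0.1221]
(228, 135) [0.4148 0.0489 0.0447]
(330, 135) [0.4067 0.1162 0.0436]
(230, 275) [0.5165 0.0585 0.0512]
(250, 200) [0.4722 0.0651 0.0022]
(310, 200) [0.4656 0.1155 0.0034]
[0.46953968 0.09003261 0.07636121] 0.0009234102207394227 [-0.30012729  0.21966044 -0.63934248]
```

View pics/s2.png

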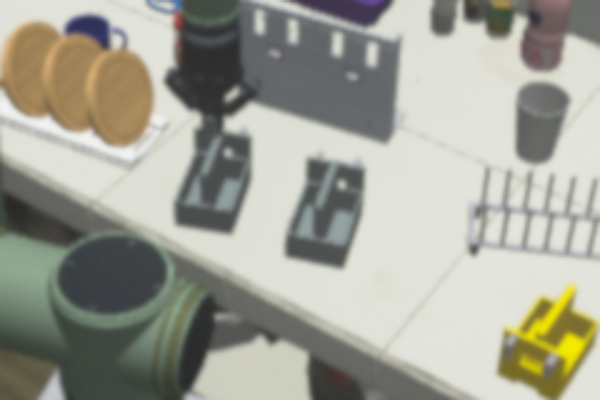

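Run:
```python
from h import *
rgb,d,P=cloud('wrist')
c,f=cal('wrist'); print(c['eye'],np.round(c['attitude'],3).tolist(),c['k1'],f)
for v in range(240,330,6): print(v,[ (P[v,u]*1000).round(0).tolist() for u in (266,274,280,286,294)])
save('w2c',cv2.resize(rgb[220:360,210:350],None,fx=4,fy=4))
```

```text
[0.38779524 0.0800659  0.25550087] [[-0.122, 0.94, 0.318], [0.993, 0.116, 0.039], [-0.0, 0.32, -0.947]] -0.06449440684082086 314.41064671451136
240 [[507.0, 83.0, 3.0], [463.0, 86.0, 94.0], [463.0, 90.0, 94.0], [463.0, 93.0, 93.0], [504.0, 107.0, 2.0]]
246 [[510.0, 83.0, 9.0], [467.0, 87.0, 94.0], [467.0, 90.0, 93.0], [467.0, 93.0, 93.0], [507.0, 107.0, 8.0]]
252 [[510.0, 84.0, 20.0], [471.0, 87.0, 94.0], [470.0, 90.0, 94.0], [471.0, 94.0, 92.0], [507.0, 107.0, 20.0]]
258 [[460.0, 82.0, 122.0], [459.0, 86.0, 122.0], [459.0, 89.0, 122.0], [459.0, 92.0, 122.0], [507.0, 106.0, 29.0]]
264 [[460.0, 83.0, 127.0], [459.0, 86.0, 128.0], [459.0, 89.0, 128.0], [459.0, 92.0, 127.0], [462.0, 96.0, 121.0]]
270 [[460.0, 83.0, 133.0], [459.0, 86.0, 133.0], [459.0, 89.0, 133.0], [458.0, 92.0, 134.0], [458.0, 95.0, 133.0]]
276 [[459.0, 83.0, 139.0], [459.0, 86.0, 139.0], [459.0, 89.0, 139.0], [458.0, 91.0, 139.0], [458.0, 95.0, 139.0]]
282 [[459.0, 83.0, 144.0], [459.0, 86.0, 144.0], [459.0, 89.0, 143.0], [458.0, 91.0, 144.0], [458.0, 95.0, 143.0]]
288 [[459.0, 83.0, 149.0], [459.0, 87.0, 148.0], [459.0, 89.0, 148.0], [460.0, 92.0, 146.0], [458.0, 94.0, 148.0]]
294 [[458.0, 84.0, 154.0], [460.0, 87.0, 151.0], [460.0, 89.0, 150.0], [460.0, 92.0, 149.0], [457.0, 94.0, 153.0]]
300 [[458.0, 84.0, 157.0], [463.0, 87.0, 150.0], [463.0, 89.0, 150.0], [nan, nan, nan], [457.0, 94.0, 158.0]]
306 [[459.0, 84.0, 160.0], [460.0, 87.0, 159.0], [466.0, 90.0, 149.0], [458.0, 91.0, 160.0], [457.0, 94.0, 161.0]]
312 [[459.0, 84.0, 164.0], [462.0, 87.0, 160.0], [468.0, 90.0, 151.0], [460.0, 91.0, 162.0], [457.0, 94.0, 164.0]]
318 [[nan, nan, nan], [464.0, 87.0, 160.0], [471.0, 90.0, 151.0], [462.0, 92.0, 162.0], [457.0, 94.0, 168.0]]
324 [[459.0, 84.0, 170.0], [467.0, 88.0, 160.0], [474.0, 91.0, 151.0], [465.0, 92.0, 161.0], [458.0, 94.0, 170.0]]
```

View pics/w2c.png

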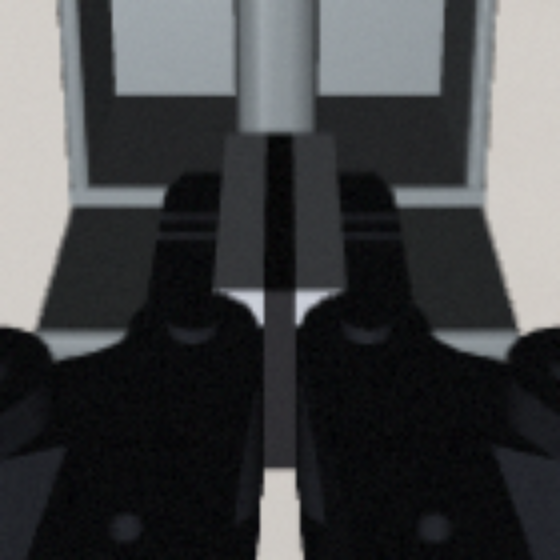

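The fingertips actually sit about 41 mm above the reported TCP (pad tips seen at z≈0.118 while TCP reads 0.076). The first grip closed just above the handle. I will compensate and re-grip.

Request:
step_arm --pt "0 0 0 0" --pt "0 0 0 0" --pt "0 0 0 0" --pt "0 0 0 0" --claw 0

```text
time_s: 3.45
tcp_pos: [0.4695, 0.09, 0.0762]
eef_rot: [[-0.121, 0.993, -0.0], [0.993, 0.121, -0.0], [-0.0, -0.0, -1.0]]
ft_force: [-0.2, 0.6, -0.0]
width: 0.496
```

Request:
step_arm --pt "0 0 1.5 0" --pt "0 0 3 0" --pt "0 0 4.5 0" --pt "0 0 5.7 0" --pt "0 0 5.7 0"

```text
time_s: 3.95
tcp_pos: [0.4677, 0.09, 0.0175]
eef_rot: [[-0.121, 0.993, -0.004], [0.993, 0.121, -0.0], [0.0, -0.004, -1.0]]
ft_force: [-0.6, 0.3, -0.5]
width: 0.498
```

Request:
step_arm --pt "0 0 0 0" --pt "0 0 0 0" --pt "0 0 0 0" --pt "0 0 0 0" --pt "0 0 0 0" --claw -1 --force 90

```text
time_s: 4.45
tcp_pos: [0.4706, 0.09, 0.0202]
eef_rot: [[-0.121, 0.993, 0.002], [0.993, 0.121, -0.0], [-0.0, 0.002, -1.0]]
ft_force: [0.4, -1.4, 3.3]
width: 0.127
```

Request:
step_arm --pt "0 0 -1 0" --pt "0 0 -3 0" --pt "0 0 -6 0" --pt "0 0 -8.5 0.1" --pt "0 0 -8.5 0.22"

```text
time_s: 4.95
tcp_pos: [0.4726, 0.0902, 0.1084]
eef_rot: [[0.103, 0.995, 0.008], [0.995, -0.103, 0.0], [0.001, 0.008, -1.0]]
ft_force: [0.5, -0.4, -2.9]
width: 0.13
```

Run:
```python
from h import *
rgb,d,P=cloud('wrist'); save('w3',rgb)
go(.5852,.0863,.104,84.2)
V=P.reshape(-1,3)
m=(V[:,2]>.115)&(V[:,2]<.135)&(abs(V[:,1]-.09)<.07)&(abs(V[:,0]-.46)<.1); Q=V[m]
print(len(Q),cv2.minAreaRect((Q[:,:2]*1000).astype(np.float32)),np.percentile(Q[:,2],[5,50,95]))
```

```text
from [0.471  0.0902 0.1067] 83.9 -> delta [ 0.83 11.39  0.31] twist -0.005 F [ 0.8 -0.3 -2.6] w 0.129 t 5.0
6198 ((460.5463562011719, 91.56430053710938), (80.70711517333984, 102.53932189941406), 84.2092056274414) [0.11666901 0.13078593 0.13250062]
```

View pics/w3.png

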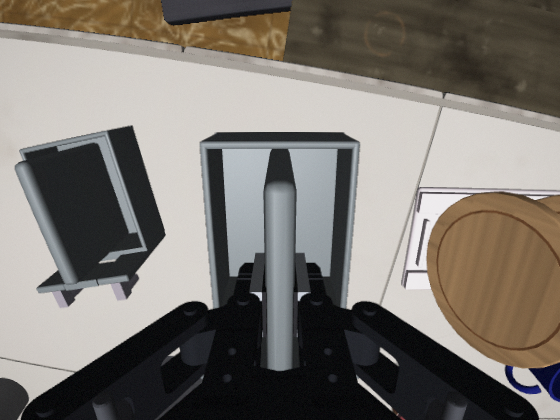

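Request:
step_arm --pt "0.2 3 0 0" --pt "0.4 6 0.1 0" --pt "0.6 9 0.1 0" --pt "0.8 11.3 0.1 0" --pt "0.8 11.3 0.1 0"

```text
time_s: 5.5
tcp_pos: [0.5848, 0.0866, 0.1026]
eef_rot: [[0.097, 0.995, 0.001], [0.995, -0.097, -0.0], [-0.0, 0.001, -1.0]]
ft_force: [0.2, -0.0, -2.9]
width: 0.13
```

Run:
```python
from h import *
rgb,d,P=cloud('wrist')
go(.6280,.0819,.104,84.2)
V=P.reshape(-1,3)
m=(V[:,2]>.125)&(V[:,2]<.14)&(abs(V[:,1]-.088)<.06)&(V[:,0]>.5)&(V[:,0]<.64); Q=V[m]
A=np.c_[Q,np.ones(len(Q))]; co=np.linalg.lstsq(np.c_[Q[:,:2]-Q[:,:2].mean(0),np.ones(len(Q))],Q[:,2],rcond=None)[0]; print('tilt',co.round(3),len(Q))
front=V[(V[:,2]>.11)&(V[:,2]<.14)&(V[:,0]>.5)&(V[:,0]<.64)&(abs(V[:,1]-.09)<.06)]
print(cv2.minAreaRect((front[:,:2]*1000).astype(np.float32)))
rgb,d,S=cloud('side'); save('s3',cv2.resize(rgb[130:250,210:350],None,fx=4,fy=4,interpolation=cv2.INTER_CUBIC))
W=np.concatenate([S.reshape(-1,3)])
for nm,(a,b) in {'plate':(.12,.175)}.items():
    m=(W[:,0]>.60)&(W[:,0]<.668)&(abs(W[:,1]-.08)<.06)&(W[:,2]>.10)&(W[:,2]<.18); Q=W[m]; print(len(Q),np.percentile(Q,[2,98],axis=0).round(3))
```

```text
from [0.5827 0.0868 0.1022] 84.4 -> delta [-0.05  4.56 -0.19] twist 0.004 F [-1.  -0.2 -3.3] w 0.128 t 5.5
tilt [-0.008 -0.     0.126] 3414
((572.651611328125, 87.74879455566406), (80.67436981201172, 101.94575500488281), 84.51380920410156)
163 [[0.602 0.029 0.101]
 [0.667 0.119 0.167]]
```

View pics/s3.png

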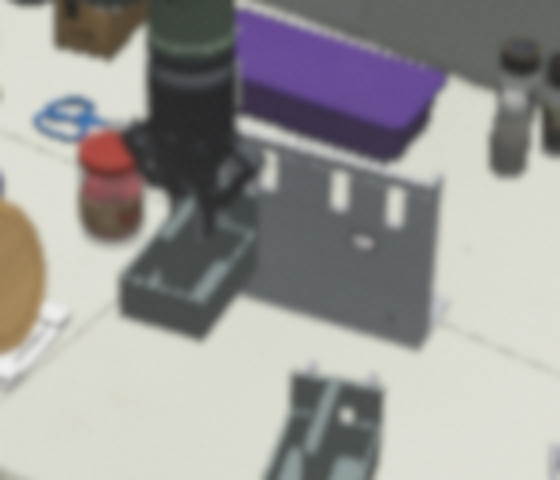

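Request:
step_arm --pt "0 0.8 -0.2 0" --pt "0 1.6 -0.2 0" --pt "0 2.4 -0.2 0" --pt "0 3.2 -0.2 0" --pt "0 3.7 -0.2 0"

```text
time_s: 6.1
tcp_pos: [0.6207, 0.0831, 0.1055]
eef_rot: [[0.098, 0.995, 0.001], [0.995, -0.098, -0.0], [0.0, 0.001, -1.0]]
ft_force: [0.1, -0.8, -3.5]
width: 0.125
```

Request:
step_arm --pt "0 0.3 0 0" --pt "0 0.6 0 0" --pt "0 0.7 0 0" --pt "0 0.7 0 0"

```text
time_s: 6.5
tcp_pos: [0.6266, 0.0826, 0.1052]
eef_rot: [[0.098, 0.995, -0.0], [0.995, -0.098, 0.0], [-0.0, -0.0, -1.0]]
ft_force: [0.5, 0.1, -3.4]
width: 0.129
```

Run:
```python
from h import *
go(.6280,.0819,.08,84.2)
rgb,d,P=cloud('wrist');V=P.reshape(-1,3)
front=V[(V[:,2]>.11)&(V[:,2]<.14)&(V[:,0]>.55)&(V[:,0]<.66)&(abs(V[:,1]-.09)<.06)]
print(cv2.minAreaRect((front[:,:2]*1000).astype(np.float32)),np.percentile(front[:,2],95))
```

```text
from [0.6266 0.0826 0.1052] 84.4 -> delta [-0.06  0.15  2.52] twist 0.003 F [ 0.5  0.1 -3.4] w 0.129 t 6.5
((613.4228515625, 83.87840270996094), (80.71163177490234, 99.93557739257812), 84.45238494873047) 0.1296127806044457
```

Request:
step_arm --pt "0 0 0.4 0" --pt "0 0 0.8 0" --pt "0 0 1.0 0" --pt "0 0 1.2 0" --pt "0 0 1.2 0"

```text
time_s: 7.05
tcp_pos: [0.6276, 0.0825, 0.0932]
eef_rot: [[0.098, 0.995, 0.002], [0.995, -0.098, 0.0], [0.0, 0.002, -1.0]]
ft_force: [4.5, 0.2, -3.4]
width: 0.127
```

Request:
step_arm --pt "0 0 0.2 0" --pt "0 0 0.4 0" --pt "0 0 0.6 0" --pt "0 0 0.8 0" --pt "0 0 0.8 0"

```text
time_s: 7.55
tcp_pos: [0.6275, 0.0826, 0.0855]
eef_rot: [[0.098, 0.995, 0.002], [0.995, -0.098, 0.0], [0.0, 0.002, -1.0]]
ft_force: [3.1, -0.6, 0.5]
width: 0.129
```

Request:
step_arm --pt "0 0 0.15 0" --pt "0 0 0.3 0" --pt "0 0 0.4 0" --pt "0 0 0.5 0" --pt "0 0 0.5 0"

```text
time_s: 8.05
tcp_pos: [0.6275, 0.0824, 0.0801]
eef_rot: [[0.098, 0.995, 0.002], [0.995, -0.098, -0.0], [0.0, 0.002, -1.0]]
ft_force: [5.6, 0.0, -1.0]
width: 0.129
```

Request:
step_arm --pt "0 0 0.15 0" --pt "0 0 0.3 0" --pt "0 0 0.4 0" --pt "0 0 0.4 0"

```text
time_s: 8.45
tcp_pos: [0.6275, 0.0824, 0.0795]
eef_rot: [[0.098, 0.995, 0.002], [0.995, -0.098, -0.001], [-0.0, 0.002, -1.0]]
ft_force: [-3.7, -1.2, 11.9]
width: 0.127
```

Run:
```python
from h import *
go(.6280,.0819,.08,84.2)
rgb,d,P=cloud('wrist');V=P.reshape(-1,3)
front=V[(V[:,2]>.09)&(V[:,2]<.12)&(V[:,0]>.55)&(V[:,0]<.66)&(abs(V[:,1]-.09)<.06)]
print(cv2.minAreaRect((front[:,:2]*1000).astype(np.float32)),np.percentile(front[:,2],[50,95]))
```

```text
from [0.6275 0.0824 0.0795] 84.4 -> delta [-0.04  0.05 -0.05] twist 0.003 F [-3.7 -1.2 11.9] w 0.127 t 8.4
((614.2861328125, 83.80999755859375), (80.5030517578125, 99.05948638916016), 84.29454803466797) [0.10207121 0.10384222]
```

Hooks are bearing at the expected home height. I press slightly more, then do a gentle lift test against the latch.

Request:
step_arm --pt "0 0 0.1 0" --pt "0 0 0.2 0" --pt "0 0 0.2 0"

```text
time_s: 8.8
tcp_pos: [0.6274, 0.0824, 0.0776]
eef_rot: [[0.098, 0.995, 0.002], [0.995, -0.098, -0.001], [-0.001, 0.002, -1.0]]
ft_force: [-3.8, -0.8, 13.4]
width: 0.133
```

Request:
step_arm --pt "0 0 -0.3 0" --pt "0 0 -0.5 0" --pt "0 0 -0.7 0" --pt "0 0 -0.9 0" --pt "0 0 -0.9 0"

```text
time_s: 9.3
tcp_pos: [0.6271, 0.0822, 0.0812]
eef_rot: [[0.098, 0.995, 0.0], [0.995, -0.098, -0.0], [-0.0, 0.001, -1.0]]
ft_force: [9.6, -0.5, -6.3]
width: 0.127
```

Request:
step_arm --pt "0 0 -0.2 0" --pt "0 0 -0.3 0" --pt "0 0 -0.3 0"

```text
time_s: 9.6
tcp_pos: [0.6271, 0.0822, 0.0819]
eef_rot: [[0.098, 0.995, 0.0], [0.995, -0.098, -0.0], [-0.0, 0.0, -1.0]]
ft_force: [15.6, -0.4, -17.0]
width: 0.135
```

Request:
step_arm --pt "0 0 0.4 0" --pt "0 0 0.8 0" --pt "0 0 0.9 0" --pt "0 0 0.9 0"

```text
time_s: 10.0
tcp_pos: [0.6272, 0.0823, 0.078]
eef_rot: [[0.098, 0.995, 0.001], [0.995, -0.098, -0.001], [-0.001, 0.001, -1.0]]
ft_force: [2.6, -0.7, 4.4]
width: 0.128
```

Caddy A is latched: the lift test was resisted with 17 N. I release and go to the second caddy.

Request:
step_arm --pt "0 0 0 0" --pt "0 0 0 0" --pt "0 0 0 0" --pt "0 0 0 0" --claw 0

```text
time_s: 10.4
tcp_pos: [0.6254, 0.0827, 0.0763]
eef_rot: [[0.098, 0.995, -0.003], [0.995, -0.098, 0.0], [-0.0, -0.003, -1.0]]
ft_force: [-0.5, -0.3, 0.2]
width: 0.497
```

Request:
step_arm --pt "0 0 -2 0" --pt "0 0 -5 0" --pt "0 0 -9 0" --pt "0 -4 -11 0" --pt "-1 -8.5 -11 0"

```text
time_s: 10.9
tcp_pos: [0.544, 0.0815, 0.1917]
eef_rot: [[0.097, 0.995, 0.009], [0.995, -0.097, 0.0], [0.001, 0.009, -1.0]]
ft_force: [-0.5, 0.3, 0.2]
width: 0.497
```

Run:
```python
from h import *
go(.461,-.073,.13,94)
```

```text
from [0.544  0.0815 0.1917] 84.4 -> delta [-16.19  -6.8    6.09] twist -0.167 F [-0.5  0.3  0.2] w 0.497 t 10.9
```

Request:
step_arm --pt "-4 -1.7 1 -0.04" --pt "-8 -3.4 2 -0.08" --pt "-12 -5 3 -0.12" --pt "-16.2 -6.8 5 -0.167" --pt "-16.2 -6.8 6 -0.167"

```text
time_s: 11.4
tcp_pos: [0.4539, -0.0768, 0.1256]
eef_rot: [[-0.063, 0.998, -0.004], [0.998, 0.063, -0.001], [-0.0, -0.004, -1.0]]
ft_force: [-0.2, 0.8, -0.1]
width: 0.499
```

Run:
```python
from h import *
rgb,d,P=cloud('wrist'); save('w4',rgb)
V=P.reshape(-1,3)
m=(V[:,2]>.085)&(V[:,2]<.105)&(abs(V[:,1]+.073)<.1)&(abs(V[:,0]-.45)<.1); Q=V[m]; print(Q.mean(0),len(Q))
c=np.median(Q[:,:2],axis=0)
for z in((.035,.05),(.089,.102)):
    m=(V[:,2]>z[0])&(V[:,2]<z[1])&(np.hypot(*(V[:,:2]-c).T)<.08); Q=V[m]
    r=cv2.minAreaRect((Q[:,:2]*1000).astype(np.float32)); print(z,len(Q),r)
go(.461,-.073,.017,94)
```

```text
[ 0.45149085 -0.07292991  0.09291536] 1962
(0.035, 0.05) 2560 ((456.01129150390625, -72.50657653808594), (110.6028060913086, 80.55892181396484), 3.9534294605255127)
(0.089, 0.102) 1941 ((455.38238525390625, -72.45843505859375), (92.89518737792969, 11.990594863891602), 3.518665075302124)
from [ 0.4541 -0.0746  0.1244] 93.6 -> delta [ 0.09  0.76 10.73] twist -0.006 F [-0.1  0.5 -0.9] w 0.501 t 11.4
```

Request:
step_arm --pt "0.1 0.9 3 0" --pt "0.1 0.9 6 0" --pt "0.1 0.9 7 0" --pt "0.1 0.9 7 0"

```text
time_s: 11.85
tcp_pos: [0.465, -0.0705, 0.0558]
eef_rot: [[-0.07, 0.998, -0.004], [0.998, 0.07, 0.002], [0.002, -0.004, -1.0]]
ft_force: [-0.6, -0.1, 0.5]
width: 0.501
```

Run:
```python
from h import *
go(.463,-.072,.017,93.7)
```

```text
from [ 0.465  -0.0705  0.0558] 94.0 -> delta [-0.14 -0.19  3.88] twist 0.005 F [-0.6 -0.1  0.5] w 0.501 t 11.8
```

Request:
step_arm --pt "-0.1 -0.2 1.5 0" --pt "-0.1 -0.2 3 0" --pt "-0.1 -0.2 3.8 0" --pt "-0.1 -0.2 3.8 0"

```text
time_s: 12.25
tcp_pos: [0.4645, -0.0727, 0.0194]
eef_rot: [[-0.069, 0.998, -0.001], [0.998, 0.069, 0.0], [0.0, -0.001, -1.0]]
ft_force: [-0.5, -0.6, 0.8]
width: 0.495
```

Request:
step_arm --pt "0 0 0 0" --pt "0 0 0 0" --pt "0 0 0 0" --pt "0 0 0 0" --pt "0 0 0 0" --claw -1 --force 90

```text
time_s: 12.75
tcp_pos: [0.4655, -0.0731, 0.0203]
eef_rot: [[-0.069, 0.998, 0.002], [0.998, 0.069, -0.0], [-0.0, 0.002, -1.0]]
ft_force: [0.3, 1.9, 6.2]
width: 0.128
```

Request:
step_arm --pt "0 0 -2 0" --pt "0 0 -4 0" --pt "0 0 -6 0" --pt "0 0 -8.6 0.08" --pt "0 0 -8.6 0.17"

```text
time_s: 13.25
tcp_pos: [0.4669, -0.0742, 0.1084]
eef_rot: [[0.105, 0.994, 0.006], [0.995, -0.105, -0.003], [-0.002, 0.006, -1.0]]
ft_force: [0.1, -0.1, -2.2]
width: 0.128
```

Run:
```python
from h import *
rgb,d,P=cloud('wrist')
V=P.reshape(-1,3)
m=(V[:,2]>.12)&(V[:,2]<.14)&(abs(V[:,1]+.073)<.06)&(abs(V[:,0]-.45)<.08); Q=V[m]; print(cv2.minAreaRect((Q[:,:2]*1000).astype(np.float32)),np.percentile(Q[:,2],[50,95]))
# retracted: origin 100 before right bay face, TCP 8 ahead
px=np.array([.9948,-.1018]); b=np.array([.6645,-.0425])-px*.092; print(b)
go(*b,.1045,84.2)
```

```text
((453.1061706542969, -72.59602355957031), (80.52230834960938, 102.12635040283203), 83.99475860595703) [0.13089369 0.1324683 ]
[ 0.5729784 -0.0331344]
from [ 0.4655 -0.0737  0.1067] 83.9 -> delta [ 5.18 10.25  0.25] twist -0.006 F [-0.3  0.2 -3.1] w 0.127 t 13.3
```

Request:
step_arm --pt "1.3 2.6 0.1 0" --pt "2.6 5.2 0.2 0" --pt "3.9 7.8 0.2 0" --pt "5.2 10.4 0.2 0" --pt "5.2 10.4 0.2 0"

```text
time_s: 13.8
tcp_pos: [0.5753, -0.0309, 0.1021]
eef_rot: [[0.098, 0.995, 0.0], [0.995, -0.098, 0.0], [0.0, 0.0, -1.0]]
ft_force: [0.0, -0.6, -1.8]
width: 0.129
```

Run:
```python
from h import *
rgb,d,P=cloud('wrist')
V=P.reshape(-1,3)
m=(V[:,2]>.115)&(V[:,2]<.14)&(abs(V[:,1]+.033)<.05)&(abs(V[:,0]-.56)<.08); Q=V[m]; print(cv2.minAreaRect((Q[:,:2]*1000).astype(np.float32)),np.percentile(Q[:,2],[50,95]))
px=np.array([.9948,-.1018]); b=np.array([.6645,-.0425])-px*.048; print(b, 'rect centre expected at', np.array([.6645,-.0425])-px*.105)
go(*b,.106,84.2)
```

```text
((561.42041015625, -29.26235580444336), (80.62677001953125, 101.94315338134766), 84.30128479003906) [0.12486734 0.12642803]
[ 0.6167496 -0.0376136] rect centre expected at [ 0.560046 -0.031811]
from [ 0.5731 -0.0313  0.1017] 84.3 -> delta [-0.2   4.4  -0.44] twist 0.002 F [-0.6  1.4 -2.1] w 0.128 t 13.8
```

Request:
step_arm --pt "-0.25 0 -0.35 0" --pt "-0.25 0.8 -0.35 0" --pt "-0.25 1.6 -0.35 0" --pt "-0.25 2.4 -0.35 0" --pt "-0.25 3.2 -0.35 0"

```text
time_s: 14.35
tcp_pos: [0.6056, -0.038, 0.107]
eef_rot: [[0.102, 0.995, 0.0], [0.995, -0.102, -0.0], [-0.0, 0.0, -1.0]]
ft_force: [-0.2, 0.1, -2.4]
width: 0.124
```

Request:
step_arm --pt "0 0.4 0 0" --pt "0 0.7 0 0" --pt "0 0.9 0 0" --pt "0 0.9 0 0"

```text
time_s: 14.75
tcp_pos: [0.6138, -0.0385, 0.1067]
eef_rot: [[0.101, 0.995, -0.0], [0.995, -0.101, 0.0], [0.0, -0.0, -1.0]]
ft_force: [0.6, -0.2, -2.4]
width: 0.127
```

Run:
```python
from h import *
go(.6167,-.0376,.08,84.2)
rgb,d,P=cloud('wrist')
V=P.reshape(-1,3)
m=(V[:,2]>.115)&(V[:,2]<.14)&(abs(V[:,1]+.038)<.05)&(abs(V[:,0]-.6)<.08); Q=V[m]; r=cv2.minAreaRect((Q[:,:2]*1000).astype(np.float32)); print(r)
c=np.array(r[0])/1000-[.6645,-.0425]; print(c@[.9948,-.1018],c@[.1018,.9948])
```

```text
from [ 0.6138 -0.0385  0.1067] 84.2 -> delta [0.12 0.28 2.67] twist -0.0 F [ 0.6 -0.2 -2.4] w 0.127 t 14.8
((600.1452026367188, -36.930179595947266), (80.76192474365234, 102.14959716796875), 84.2074966430664)
-0.06458716013412472 -0.0010104610336303622
```

Request:
step_arm --pt "0 0.2 0 0" --pt "0 0.2 0.4 0" --pt "0 0.2 0.8 0" --pt "0 0.2 1.2 0" --pt "0 0.2 1.2 0"

```text
time_s: 15.3
tcp_pos: [0.6168, -0.0389, 0.095]
eef_rot: [[0.101, 0.995, 0.003], [0.995, -0.101, -0.0], [-0.0, 0.003, -1.0]]
ft_force: [3.1, 0.2, -0.1]
width: 0.126
```

Request:
step_arm --pt "0 0 0.3 0" --pt "0 0 0.6 0" --pt "0 0 0.9 0" --pt "0 0 1.2 0" --pt "0 0 1.4 0"

```text
time_s: 15.8
tcp_pos: [0.6168, -0.0389, 0.0808]
eef_rot: [[0.101, 0.995, 0.002], [0.995, -0.101, -0.0], [-0.0, 0.002, -1.0]]
ft_force: [4.5, 0.0, 0.7]
width: 0.129
```

Request:
step_arm --pt "0 0 0.15 0" --pt "0 0 0.3 0" --pt "0 0 0.4 0" --pt "0 0 0.4 0"

```text
time_s: 16.2
tcp_pos: [0.6168, -0.0389, 0.0798]
eef_rot: [[0.101, 0.995, 0.002], [0.995, -0.101, -0.001], [-0.001, 0.003, -1.0]]
ft_force: [-2.2, 0.2, 11.1]
width: 0.13
```

Home contact again. I press a bit more, then lift-test.

Request:
step_arm --pt "0 0 0.15 0" --pt "0 0 0.2 0" --pt "0 0 0.2 0"

```text
time_s: 16.5
tcp_pos: [0.6169, -0.0389, 0.079]
eef_rot: [[0.101, 0.995, 0.003], [0.995, -0.101, -0.001], [-0.001, 0.003, -1.0]]
ft_force: [-4.8, 0.7, 16.1]
width: 0.128
```

Request:
step_arm --pt "0 0 -0.3 0" --pt "0 0 -0.6 0" --pt "0 0 -0.9 0" --pt "0 0 -1.1 0" --pt "0 0 -1.1 0"

```text
time_s: 17.0
tcp_pos: [0.6167, -0.0388, 0.0832]
eef_rot: [[0.101, 0.995, 0.002], [0.995, -0.101, 0.0], [0.0, 0.002, -1.0]]
ft_force: [11.7, -1.2, -11.6]
width: 0.128
```

Request:
step_arm --pt "0 0 0.4 0" --pt "0 0 0.8 0" --pt "0 0 0.9 0" --pt "0 0 0.9 0"

```text
time_s: 17.4
tcp_pos: [0.6167, -0.0389, 0.0792]
eef_rot: [[0.101, 0.995, 0.002], [0.995, -0.101, -0.001], [-0.0, 0.002, -1.0]]
ft_force: [-1.5, -0.3, 10.2]
width: 0.128
```

Request:
step_arm --pt "0 0 0 0" --pt "0 0 0 0" --pt "0 0 0 0" --pt "0 0 0 0" --claw 0

```text
time_s: 17.8
tcp_pos: [0.6145, -0.0385, 0.0756]
eef_rot: [[0.101, 0.995, -0.003], [0.995, -0.101, 0.0], [0.0, -0.003, -1.0]]
ft_force: [0.1, 0.5, 0.4]
width: 0.496
```

Request:
step_arm --pt "0 0 -2 0" --pt "0 0 -5 0" --pt "0 0 -9 0" --pt "0 0 -12 0" --pt "0 -3 -12 0"

```text
time_s: 18.3
tcp_pos: [0.5916, -0.037, 0.203]
eef_rot: [[0.101, 0.995, 0.013], [0.995, -0.101, -0.003], [-0.001, 0.013, -1.0]]
ft_force: [0.4, -0.8, 1.0]
width: 0.497
```

Both caddies are home and latch-tested. Now the boards: a wrist view over the stand.

Run:
```python
from h import *
go(.54,.28,.19,83.5)
```

```text
from [ 0.5916 -0.037   0.203 ] 84.2 -> delta [31.02 -8.36  1.15] twist 0.012 F [ 0.4 -0.8  1. ] w 0.497 t 18.3
```

Request:
step_arm --pt "4 -4 0 0" --pt "9 -8 0 0" --pt "14 -8.4 0.3 0" --pt "19 -8.4 0.6 0" --pt "24 -8.4 1 0.01"

```text
time_s: 18.8
tcp_pos: [0.5241, 0.1954, 0.1882]
eef_rot: [[0.112, 0.994, -0.0], [0.994, -0.112, -0.0], [-0.0, -0.0, -1.0]]
ft_force: [0.6, -0.6, -0.2]
width: 0.498
```

Request:
step_arm --pt "4 0 0 0" --pt "7 0 0 0" --pt "7 0 0 0"

```text
time_s: 19.1
tcp_pos: [0.5321, 0.267, 0.1874]
eef_rot: [[0.106, 0.994, -0.001], [0.994, -0.106, 0.001], [0.001, -0.001, -1.0]]
ft_force: [-1.0, 0.7, -0.8]
width: 0.502
```

Run:
```python
from h import *
s=arm.read_state(); print(s['tcp_pos'])
rgb,d,P=cloud('wrist'); save('w5',rgb)
V=P.reshape(-1,3); c=rgb.reshape(-1,3).astype(int)
w=(c[:,0]-c[:,2]>30)&(V[:,2]>.134)&(V[:,2]<.16)&(V[:,1]>.2)
Q=V[w]; print(len(Q))
cl=np.round((Q[:,1]-Q[:,0]*.12)/.07-(.2795-.537*.12)/.07)
for k in np.unique(cl):
    q=Q[cl==k]
    if len(q)>20: print(k,len(q),q[:,2].max().round(4),cv2.minAreaRect((q[:,:2]*1000).astype(np.float32)),np.median(q,0).round(4), 'top',np.median(q[q[:,2]>np.percentile(q[:,2],75)],0).round(4))
go(.54,.28,.19,83.5)
```

```text
[0.53210419 0.26697426 0.18743703]
3004
-0.0 1040 0.1417 ((544.9305419921875, 282.46551513671875), (13.591188430786133, 63.33260726928711), 83.40557098388672) [0.542  0.2821 0.1376] top [0.5443 0.2808 0.1399]
1.0 1030 0.1424 ((553.3388061523438, 351.833740234375), (14.54769515991211, 63.95601272583008), 82.44950103759766) [0.5507 0.3502 0.1376] top [0.5517 0.3497 0.1398]
2.0 934 0.1421 ((562.0601196289062, 421.1926574707031), (14.481266975402832, 60.35965347290039), 84.3719482421875) [0.559  0.4188 0.1374] top [0.562  0.4189 0.1398]
from [0.5321 0.2648 0.1874] 83.8 -> delta [ 1.59  0.62 -0.27] twist 0.005 F [ 0.2  0.5 -0.6] w 0.501 t 19.1
```

View pics/w5.png

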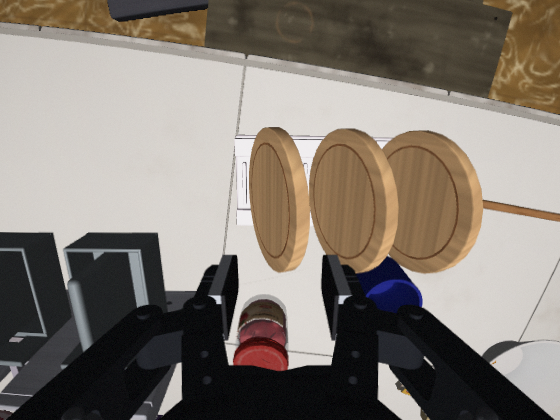

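Wrist view: nearest board at (280,200), the second at (353,200), the third at (435,200). Tops measured at (0.545,0.282), (0.553,0.351) and (0.562,0.421). I grip the nearest one first.

Request:
step_arm --pt "0.5 0.7 2 0.01" --pt "1.3 1.1 4 0.015" --pt "1.3 1.1 7 0.015" --pt "1.3 1.1 10 0.015" --pt "1.3 1.1 12 0.015"

```text
time_s: 19.65
tcp_pos: [0.5436, 0.2727, 0.0653]
eef_rot: [[0.128, 0.992, -0.004], [0.992, -0.128, -0.002], [-0.003, -0.004, -1.0]]
ft_force: [-0.1, -0.5, -0.0]
width: 0.498
```

Request:
step_arm --pt "0 0 0 0" --pt "0 0 0 0"

```text
time_s: 19.85
tcp_pos: [0.5452, 0.2739, 0.0681]
eef_rot: [[0.127, 0.992, -0.001], [0.992, -0.127, -0.001], [-0.001, -0.001, -1.0]]
ft_force: [0.8, 0.5, 0.1]
width: 0.502
```

Run:
```python
from h import *
go(.5443,.277,.067,83)
```

```text
from [0.5452 0.2739 0.0681] 82.7 -> delta [ 0.3  -0.13  0.11] twist -0.005 F [0.8 0.5 0.1] w 0.502 t 19.9
```

Request:
step_arm --pt "0.2 0 0 0" --pt "0.2 0 0 0" --pt "0.2 0 0 0" --pt "0.2 0 0 0" --pt "0.2 0 0 0" --claw -1 --force 20

```text
time_s: 20.35
tcp_pos: [0.5471, 0.2768, 0.0705]
eef_rot: [[0.126, 0.992, 0.004], [0.992, -0.126, -0.0], [0.0, 0.004, -1.0]]
ft_force: [-0.2, -2.6, 6.9]
width: 0.259
```

Request:
step_arm --pt "0 0 -0.5 0" --pt "0 0 -1 0" --pt "0 0 -2 0" --pt "0 0 -3 0" --pt "0 0 -4 0"

```text
time_s: 20.85
tcp_pos: [0.5454, 0.2769, 0.1089]
eef_rot: [[0.126, 0.992, -0.0], [0.992, -0.126, -0.0], [-0.0, -0.0, -1.0]]
ft_force: [0.0, -4.6, -1.8]
width: 0.217
```

Request:
step_arm --pt "0 0 -2 0" --pt "0 0 -5 0" --pt "0 0 -8 0" --pt "0 0 -9 0" --pt "0 0 -9 0"

```text
time_s: 21.35
tcp_pos: [0.5474, 0.2788, 0.2015]
eef_rot: [[0.125, 0.992, 0.006], [0.992, -0.125, 0.004], [0.005, 0.006, -1.0]]
ft_force: [0.4, 0.6, -1.9]
width: 0.136
```

Run:
```python
from h import *
rgb,d,P=cloud('wrist'); save('w6',rgb)
rgb,d,S=cloud('side'); save('s6',cv2.resize(rgb[60:260,130:330],None,fx=2,fy=2))
go(.5443,.277,.2,83)
V=P.reshape(-1,3); c=rgb.reshape(-1,3).astype(int)
for W,r in ((P,None),):
    pass
```

```text
from [0.5449 0.2775 0.1973] 82.8 -> delta [-0.05 -0.05 -0.27] twist -0.004 F [ 0.1 -0.4 -2.2] w 0.139 t 21.4
```

View pics/w6.png

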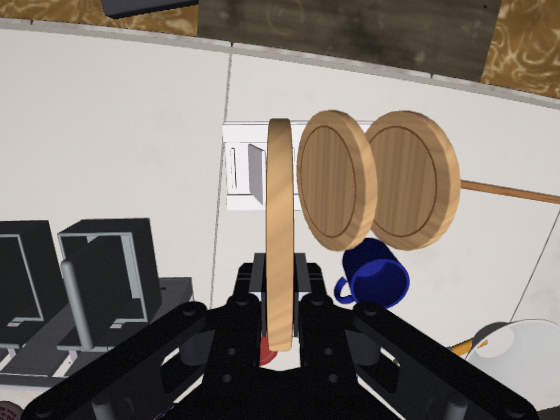

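The board swung upright in the jaws: a vertical strip at (280,235), width 0.137. I firm up the grip and measure the board relative to the TCP.

Request:
step_arm --pt "0 0 0 0" --pt "0 0 0 0" --pt "0 0 -2 0" --force 60

```text
time_s: 21.75
tcp_pos: [0.5424, 0.276, 0.213]
eef_rot: [[0.126, 0.992, -0.01], [0.992, -0.126, -0.003], [-0.004, -0.009, -1.0]]
ft_force: [-0.6, 0.8, -1.6]
width: 0.127
```

```bash
cat >> h.py <<'E'
RC=np.array([.5430,-.3658]); RA=np.radians(10.8); RX=np.array([np.cos(RA),np.sin(RA)]); RY=np.array([-np.sin(RA),np.cos(RA)])
def held():
    """held board's disc centre relative to the TCP (tool y, and z up), mm, from circle fit of rim"""
    s=arm.read_state(); R=np.array(s['eef_rot']); p=np.array(s['tcp_pos'])
    rgb,d,P=cloud('wrist'); V=(P.reshape(-1,3)-p)@R*1000; c=rgb.reshape(-1,3).astype(int)
    m=(c[:,0]-c[:,2]>30)&(abs(V[:,0])<9)&(V[:,2]>-90)&(V[:,2]<60)&(abs(V[:,1])<90)
    Q=V[m]; A=np.c_[Q[:,1:],np.ones(len(Q))]; b=(Q[:,1:]**2).sum(1)
    for _ in range(5):
        k=np.linalg.lstsq(A,b,rcond=None)[0]; cc=k[:2]/2; r=np.sqrt(k[2]+cc@cc); res=abs(np.hypot(*(Q[:,1:]-cc).T)-r); g=res<max(2,np.median(res)*2.5); Q,A,b=Q[g],A[g],b[g]
    # with the radius fixed at 70 mm
    from scipy.optimize import least_squares
    c70=least_squares(lambda c:np.hypot(*(Q[:,1:]-c).T)-70,cc,loss='soft_l1').x
    print('held: n',len(Q),'circle y,z',cc.round(1),'r',r.round(1),'fixed70',c70.round(1),'x mean',Q[:,0].mean().round(1),'z top',-Q[:,2].min().round(1), 'tilt x/z',np.polyfit(Q[:,2],Q[:,0],1)[0].round(3),'x/y',np.polyfit(Q[:,1],Q[:,0],1)[0].round(3))
E
python3 - <<'E'
from h import *
held()
for g in(-84,-28,28,84): print(g,(RC+RY*g/1000).round(4))
go(.45,.2,.22,83)
E
```

```text
held: n 5992 circle y,z [-2.3  4.2] r 69.4 fixed70 [-2.1  4.8] x mean 0.0 z top 67.2 tilt x/z -0.007 x/y 0.002
-84 [ 0.5587 -0.4483]
-28 [ 0.5482 -0.3933]
28 [ 0.5378 -0.3383]
84 [ 0.5273 -0.2833]
from [0.5457 0.2772 0.2193] 82.8 -> delta [-8.86 -8.52 -0.07] twist -0.004 F [0.5 0.3 1.9] w 0.13 t 21.8
```

Request:
step_arm --pt "-1 -3 0 0" --pt "-3 -6 0 0" --pt "-7 -9 0 0" --pt "-11 -9 0 0" --pt "-16 -9 0 -0.05"

```text
time_s: 22.3
tcp_pos: [0.4348, 0.1295, 0.2174]
eef_rot: [[0.072, 0.997, 0.0], [0.997, -0.072, 0.0], [0.0, 0.0, -1.0]]
ft_force: [1.3, -0.6, -0.9]
width: 0.129
```

Request:
step_arm --pt "-5 0 0 -0.05" --pt "-10 0 0 -0.1" --pt "-15 0 0 -0.15" --pt "-20 1 0 -0.2" --pt "-25 1 0 -0.26"

```text
time_s: 22.8
tcp_pos: [0.4273, -0.1215, 0.2179]
eef_rot: [[-0.185, 0.983, 0.002], [0.983, 0.185, -0.0], [-0.0, 0.002, -1.0]]
ft_force: [1.8, -0.1, -1.2]
width: 0.13
```

Run:
```python
from h import *
g=RC+RX*.002; go(*g,.21,100.8)
```

```text
from [ 0.4273 -0.1215  0.2179] 100.7 -> delta [-26.15   7.06   0.81] twist -0.003 F [ 1.8 -0.1 -1.2] w 0.13 t 22.8
```

Request:
step_arm --pt "-5 1.5 0 0" --pt "-10 3 0 0" --pt "-15 5 0 0" --pt "-20 7 0.3 0" --pt "-24 7 0.7 0"

```text
time_s: 23.3
tcp_pos: [0.5412, -0.3423, 0.2104]
eef_rot: [[-0.184, 0.983, 0.001], [0.983, 0.184, 0.001], [0.0, 0.001, -1.0]]
ft_force: [1.5, 0.4, -0.9]
width: 0.125
```

Request:
step_arm --pt "-2 0 0 0" --pt "-2 0 0 0" --pt "-2 0 0 0"

```text
time_s: 23.6
tcp_pos: [0.5424, -0.3603, 0.2099]
eef_rot: [[-0.182, 0.983, -0.001], [0.983, 0.182, 0.002], [0.002, -0.001, -1.0]]
ft_force: [-0.9, -0.2, -2.2]
width: 0.127
```

Run:
```python
from h import *
held()
rgb,d,P=cloud('wrist'); save('w7',rgb)
V=P.reshape(-1,3)
m=(V[:,2]>.06)&(V[:,2]<.10)&(abs((V[:,:2]-RC)@RY)<.13)&(abs((V[:,:2]-RC)@RX)<.05); Q=V[m]
print(len(Q),cv2.minAreaRect((Q[:,:2]*1000).astype(np.float32)))
T=Q[(Q[:,2]>.08)]; a=((T[:,:2]-RC)@RY*1000); b=((T[:,:2]-RC)@RX*1000)
for s in(-1,1):
    x=a[np.sign(b)==s]; print(s,len(x), [(k,(x[abs(x-k)<10]).mean().round(1),(abs(x-k)<10).sum()) for k in range(-98,99,28) if (abs(x-k)<10).sum()>3], b[np.sign(b)==s].mean().round(1))
go(*(RC+RX*.002),.13,100.8)
```

```text
held: n 5898 circle y,z [-2.3  4.2] r 69.4 fixed70 [-2.   4.8] x mean -0.1 z top 67.1 tilt x/z -0.007 x/y 0.003
1089 ((545.231201171875, -365.3309326171875), (78.3305435180664, 200.00592041015625), 10.46107006072998)
-1 319 [(-98, np.float64(-96.6), np.int64(52)), (-70, np.float64(-69.3), np.int64(47)), (-42, np.float64(-41.2), np.int64(44)), (-14, np.float64(-13.5), np.int64(38)), (42, np.float64(41.6), np.int64(42)), (70, np.float64(69.6), np.int64(45)), (98, np.float64(96.8), np.int64(51))] -33.7
1 314 [(-98, np.float64(-96.4), np.int64(47)), (-70, np.float64(-69.2), np.int64(47)), (-42, np.float64(-41.4), np.int64(42)), (-14, np.float64(-13.5), np.int64(42)), (42, np.float64(41.7), np.int64(45)), (70, np.float64(69.7), np.int64(46)), (98, np.float64(97.0), np.int64(45))] 38.0
from [ 0.5427 -0.3593  0.2109] 100.6 -> delta [-0.65  0.11  8.09] twist -0.004 F [ 0.5  0.2 -0.7] w 0.129 t 23.7
```

View pics/w7.png

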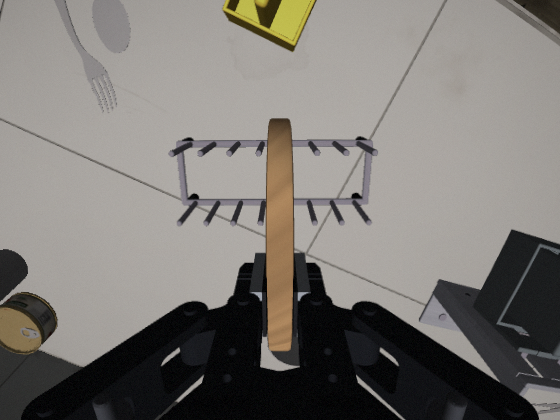

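Wrist view: the rack's tine rows are at y≈145 and 205, with the board strip at x=280 over the middle gap. I need −0.65 cm in x, then go down.

Request:
step_arm --pt "-0.6 0.3 0 0" --pt "-0.6 0.3 0 0" --pt "-0.6 0.3 1 0" --pt "-0.6 0.3 2 0" --pt "-0.6 0.3 2 0"

```text
time_s: 24.2
tcp_pos: [0.5455, -0.3645, 0.1881]
eef_rot: [[-0.183, 0.983, -0.004], [0.983, 0.183, 0.004], [0.004, -0.003, -1.0]]
ft_force: [0.1, 0.7, -1.5]
width: 0.126
```

Run:
```python
from h import *
go(*(RC+RX*.004+RY*.0002),.09,100.6)
```

```text
from [ 0.5455 -0.3645  0.1881] 100.5 -> delta [-0.1   0.17  9.81] twist -0.001 F [ 0.1  0.7 -1.5] w 0.126 t 24.2
```

Request:
step_arm --pt "-0.1 0.1 2 0" --pt "-0.1 0.1 4 0" --pt "-0.1 0.1 6 0" --pt "-0.1 0.1 8 0" --pt "-0.1 0.1 9 0"

```text
time_s: 24.7
tcp_pos: [0.5467, -0.3656, 0.0985]
eef_rot: [[-0.183, 0.983, -0.003], [0.983, 0.183, 0.003], [0.004, -0.003, -1.0]]
ft_force: [-0.2, 0.4, -1.8]
width: 0.127
```

Request:
step_arm --pt "0 0 0.3 0" --pt "0 0 0.6 0" --pt "0 0 0.8 0" --pt "0 0 0.8 0"

```text
time_s: 25.1
tcp_pos: [0.5485, -0.3672, 0.0941]
eef_rot: [[-0.183, 0.983, 0.001], [0.983, 0.183, -0.001], [-0.001, 0.001, -1.0]]
ft_force: [1.1, 0.3, -0.5]
width: 0.123
```

Request:
step_arm --pt "0 0 0.2 0" --pt "0 0 0.4 0" --pt "0 0 0.4 0"

```text
time_s: 25.4
tcp_pos: [0.548, -0.3667, 0.0891]
eef_rot: [[-0.183, 0.983, -0.0], [0.983, 0.183, 0.0], [0.0, -0.0, -1.0]]
ft_force: [-0.1, -0.8, -2.4]
width: 0.127
```

Request:
step_arm --pt "0 0 0.15 0" --pt "0 0 0.3 0" --pt "0 0 0.3 0"

```text
time_s: 25.7
tcp_pos: [0.5488, -0.3673, 0.0876]
eef_rot: [[-0.183, 0.983, 0.001], [0.983, 0.183, -0.001], [-0.001, 0.001, -1.0]]
ft_force: [-1.0, 0.2, 5.3]
width: 0.127
```

Contact with the wires (5 N). I release gently, rise and check.

Request:
step_arm --pt "0 0 0 0" --pt "0 0 0 0" --pt "0 0 0 0" --pt "0 0 0 0" --claw 0

```text
time_s: 26.1
tcp_pos: [0.5479, -0.3667, 0.0859]
eef_rot: [[-0.183, 0.983, -0.0], [0.983, 0.183, 0.0], [0.0, -0.0, -1.0]]
ft_force: [0.5, -0.3, -0.6]
width: 0.497
```

Request:
step_arm --pt "0 0 -2 0" --pt "0 0 -5 0" --pt "0 0 -9 0" --pt "0 0 -12 0" --pt "0 0 -12 0"

```text
time_s: 26.6
tcp_pos: [0.5511, -0.3694, 0.2132]
eef_rot: [[-0.183, 0.983, 0.009], [0.983, 0.183, -0.008], [-0.01, 0.008, -1.0]]
ft_force: [0.2, -0.3, 0.4]
width: 0.505
```

```bash
cat >> h.py <<'E'
def rackcheck(view='wrist'):
    rgb,d,P=cloud(view); V=P.reshape(-1,3); c=rgb.reshape(-1,3).astype(int)
    a=(V[:,:2]-RC)@RY*1000; b=(V[:,:2]-RC)@RX*1000
    w=(c[:,0]-c[:,2]>30)&(abs(a)<130)&(abs(b)<100)&(V[:,2]>.03)
    for g in range(-84,85,28):
        k=w&(abs(a-g)<14)
        if k.sum()>30: print('board near gap',g,k.sum(),'y',np.percentile(a[k],[3,50,97]).round(1),'x',np.percentile(b[k],[3,97]).round(1),'ztop',np.nanmax(V[k,2]).round(4))
    return rgb
E
python3 - <<'E'
from h import *
rackcheck(); rackcheck('top')
go(.45,-.2,.21,83)
E
```

```text
board near gap 0 1968 y [-8.4 -2.8  2.5] x [-62.1  49. ] ztop 0.1546
from [ 0.5485 -0.3671  0.2071] 100.5 -> delta [18.23 -6.63 -0.33] twist 0.306 F [ 0.1 -0.3 -0.5] w 0.499 t 26.7
```

Request:
step_arm --pt "4 -1.5 0 0.05" --pt "9 -3 0 0.1" --pt "14 -5 0 0.2" --pt "18 -6.6 0 0.3" --pt "23 -5.8 0 0.31"

```text
time_s: 27.2
tcp_pos: [0.4448, -0.15, 0.2032]
eef_rot: [[0.131, 0.991, -0.006], [0.991, -0.131, 0.002], [0.002, -0.006, -1.0]]
ft_force: [1.7, 0.5, 0.0]
width: 0.502
```

Request:
step_arm --pt "5 0 0 0" --pt "10 0 0 0" --pt "15 0 0 0" --pt "20 0 0 0" --pt "25 0 0 0"

```text
time_s: 27.7
tcp_pos: [0.4788, 0.0981, 0.2039]
eef_rot: [[0.126, 0.992, -0.004], [0.992, -0.126, -0.0], [-0.001, -0.004, -1.0]]
ft_force: [1.1, 0.0, -0.1]
width: 0.5
```

Run:
```python
from h import *
go(.5535,.3465,.17,83)
```

```text
from [0.4788 0.0981 0.2039] 82.8 -> delta [25.59  4.29  3.35] twist -0.004 F [ 1.1  0.  -0.1] w 0.5 t 27.7
```

Request:
step_arm --pt "5 1 0 0" --pt "10 2 0 0" --pt "15 3 0 0" --pt "20 4.3 1 0" --pt "25 4.3 3 0"

```text
time_s: 28.2
tcp_pos: [0.5544, 0.3321, 0.1781]
eef_rot: [[0.126, 0.992, 0.0], [0.992, -0.126, -0.0], [-0.0, 0.0, -1.0]]
ft_force: [0.6, -0.9, -0.6]
width: 0.499
```

Request:
step_arm --pt "0.5 0 0 0" --pt "0.5 0 0 0" --pt "0.5 0 0 0"

```text
time_s: 28.5
tcp_pos: [0.5534, 0.3339, 0.1784]
eef_rot: [[0.126, 0.992, -0.002], [0.992, -0.126, -0.002], [-0.002, -0.002, -1.0]]
ft_force: [-0.5, -1.2, 0.6]
width: 0.499
```

```bash
cat >> h.py <<'E'
def tops():
    rgb,d,P=cloud('wrist'); V=P.reshape(-1,3); c=rgb.reshape(-1,3).astype(int)
    w=(c[:,0]-c[:,2]>30)&(V[:,2]>.134)&(V[:,2]<.16)&(V[:,1]>.2); Q=V[w]
    cl=np.round((Q[:,1]-Q[:,0]*.12-.2168)/.07)
    for k in np.unique(cl):
        q=Q[cl==k]
        if len(q)>20: print('board',k,len(q),cv2.minAreaRect((q[:,:2]*1000).astype(np.float32))[0])
E
python3 - <<'E'
from h import *
tops()
go(.5535,.3465,.067,83)
E
```

```text
board 1.0 1161 (552.9786376953125, 351.8648986816406)
board 2.0 1157 (562.1644287109375, 421.0380554199219)
from [0.554  0.3337 0.1793] 82.7 -> delta [ 1.28 -0.2  11.23] twist -0.005 F [ 0.1  0.2 -0.6] w 0.5 t 28.6
```

Request:
step_arm --pt "1.2 -0.2 0 0" --pt "1.2 -0.2 3 0" --pt "1.2 -0.2 6 0" --pt "1.2 -0.2 9 0" --pt "1.2 -0.2 11.1 0"

```text
time_s: 29.05
tcp_pos: [0.553, 0.3466, 0.0672]
eef_rot: [[0.127, 0.992, -0.001], [0.992, -0.127, -0.0], [-0.0, -0.001, -1.0]]
ft_force: [0.4, 0.5, -0.5]
width: 0.5
```

Request:
step_arm --pt "0 0 0 0" --pt "0 0 0 0"

```text
time_s: 29.25
tcp_pos: [0.5541, 0.3472, 0.0694]
eef_rot: [[0.127, 0.992, 0.001], [0.992, -0.127, 0.0], [0.001, 0.001, -1.0]]
ft_force: [1.0, 0.1, 0.6]
width: 0.502
```

Request:
step_arm --pt "0 0 0 0" --pt "0 0 0 0" --pt "0 0 0 0" --pt "0 0 0 0" --pt "0 0 0 0" --claw -1 --force 20

```text
time_s: 29.75
tcp_pos: [0.5553, 0.3472, 0.0711]
eef_rot: [[0.126, 0.992, 0.004], [0.992, -0.126, -0.0], [0.0, 0.004, -1.0]]
ft_force: [0.2, -3.1, 6.4]
width: 0.258
```

Request:
step_arm --pt "0 0 -0.5 0" --pt "0 0 -1 0" --pt "0 0 -2 0" --pt "0 0 -3 0" --pt "0 0 -4 0"

```text
time_s: 30.25
tcp_pos: [0.5535, 0.3473, 0.1093]
eef_rot: [[0.126, 0.992, -0.0], [0.992, -0.126, -0.0], [-0.0, -0.0, -1.0]]
ft_force: [-0.6, -2.9, -0.7]
width: 0.214
```

Request:
step_arm --pt "0 0 -2 0" --pt "0 0 -5 0" --pt "0 0 -8 0" --pt "0 0 -11 0" --pt "0 0 -11 0"

```text
time_s: 30.75
tcp_pos: [0.5575, 0.3511, 0.227]
eef_rot: [[0.125, 0.992, 0.013], [0.992, -0.125, 0.009], [0.011, 0.012, -1.0]]
ft_force: [0.6, 0.0, -0.4]
width: 0.135
```

Request:
step_arm --pt "0 0 0 0" --pt "0 0 0 0" --force 60

```text
time_s: 30.95
tcp_pos: [0.5527, 0.3478, 0.2172]
eef_rot: [[0.126, 0.992, -0.002], [0.992, -0.126, 0.0], [0.0, -0.002, -1.0]]
ft_force: [-0.2, 1.0, -1.5]
width: 0.131
```

Run:
```python
from h import *
held()
go(.45,.2,.22,83)
```

```text
held: n 5798 circle y,z [-2.   5.7] r 69.4 fixed70 [-1.8  6.3] x mean 0.0 z top 65.3 tilt x/z -0.004 x/y 0.003
from [0.5525 0.3474 0.2166] 82.8 -> delta [-15.91  -8.32  -0.3 ] twist -0.004 F [-0.4  0.5 -1.3] w 0.131 t 31.0
```

Request:
step_arm --pt "-1 -3 0 0" --pt "-4 -6 0 0" --pt "-8 -8.4 0 0" --pt "-13 -8.6 0 0" --pt "-18 -8.6 0 0"

```text
time_s: 31.5
tcp_pos: [0.4433, 0.1788, 0.2168]
eef_rot: [[0.123, 0.992, -0.003], [0.992, -0.123, -0.0], [-0.0, -0.003, -1.0]]
ft_force: [1.2, -0.9, -0.8]
width: 0.126
```

Request:
step_arm --pt "-5 0 0 -0.05" --pt "-10 0 0 -0.1" --pt "-15 0 0 -0.15" --pt "-20 0 0 -0.2" --pt "-25 1 0 -0.26"

```text
time_s: 32.0
tcp_pos: [0.4221, -0.0696, 0.2172]
eef_rot: [[-0.136, 0.991, -0.002], [0.991, 0.136, 0.002], [0.002, -0.002, -1.0]]
ft_force: [1.2, -0.1, -0.8]
width: 0.128
```

Run:
```python
from h import *
g=RC+RX*.004+RY*.0562; go(*g,.2,100.6)
```

```text
from [ 0.4221 -0.0696  0.2172] 97.8 -> delta [-25.36   8.07   1.66] twist -0.049 F [ 1.2 -0.1 -0.8] w 0.128 t 32.0
```

Request:
step_arm --pt "-5 1.5 0 -0.02" --pt "-10 3 0 -0.05" --pt "-15 5 0 -0.05" --pt "-20 7 0 -0.05" --pt "-25 8 0.7 -0.05"

```text
time_s: 32.5
tcp_pos: [0.5329, -0.2947, 0.2118]
eef_rot: [[-0.183, 0.983, 0.0], [0.983, 0.183, 0.001], [0.001, 0.001, -1.0]]
ft_force: [0.5, 0.5, -0.7]
width: 0.128
```

Request:
step_arm --pt "0 0 0 0" --pt "0 0 0 0" --pt "0 0 0 0"

```text
time_s: 32.8
tcp_pos: [0.5312, -0.292, 0.2118]
eef_rot: [[-0.183, 0.983, -0.002], [0.983, 0.183, 0.002], [0.002, -0.001, -1.0]]
ft_force: [0.0, 0.6, -0.7]
width: 0.125
```

Run:
```python
from h import *
held()
g=RC+RX*.004+RY*.0562; go(*g,.0913,100.6)
```

```text
held: n 5787 circle y,z [-2.1  5.7] r 69.3 fixed70 [-1.8  6.4] x mean -0.1 z top 65.2 tilt x/z -0.004 x/y 0.002
from [ 0.5314 -0.2919  0.2126] 100.6 -> delta [-1.87  0.17 12.13] twist -0.0 F [ 1.1  0.1 -0.9] w 0.127 t 32.9
```

Request:
step_arm --pt "-1 0.2 0 0" --pt "-1.85 0.2 0 0" --pt "-1.85 0.2 2 0" --pt "-1.85 0.2 3 0" --pt "-1.85 0.2 3 0"

```text
time_s: 33.35
tcp_pos: [0.5358, -0.3102, 0.1807]
eef_rot: [[-0.183, 0.983, -0.004], [0.983, 0.183, 0.003], [0.004, -0.003, -1.0]]
ft_force: [-0.5, 0.1, -2.0]
width: 0.126
```

Run:
```python
from h import *
g=RC+RX*.004+RY*.0562; go(*g,.0913,100.6)
```

```text
from [ 0.5358 -0.3102  0.1807] 100.5 -> delta [-0.01  0.09  8.94] twist -0.001 F [-0.5  0.1 -2. ] w 0.126 t 33.4
```

Request:
step_arm --pt "0 0 2 0" --pt "0 0 4 0" --pt "0 0 6 0" --pt "0 0 7.5 0" --pt "0 0 8.2 0"

```text
time_s: 33.85
tcp_pos: [0.5365, -0.3106, 0.0996]
eef_rot: [[-0.183, 0.983, -0.002], [0.983, 0.183, 0.001], [0.002, -0.002, -1.0]]
ft_force: [0.2, -0.3, -1.6]
width: 0.124
```

Request:
step_arm --pt "0 0 0.3 0" --pt "0 0 0.6 0" --pt "0 0 0.8 0" --pt "0 0 0.8 0"

```text
time_s: 34.25
tcp_pos: [0.5375, -0.3115, 0.0935]
eef_rot: [[-0.183, 0.983, 0.001], [0.983, 0.183, -0.001], [-0.001, 0.001, -1.0]]
ft_force: [0.1, 0.3, -1.0]
width: 0.13
```

Request:
step_arm --pt "0 0 0.15 0" --pt "0 0 0.3 0" --pt "0 0 0.3 0"

```text
time_s: 34.55
tcp_pos: [0.5371, -0.3111, 0.0899]
eef_rot: [[-0.183, 0.983, -0.0], [0.983, 0.183, 0.0], [0.0, -0.0, -1.0]]
ft_force: [-0.1, -0.6, -0.7]
width: 0.124
```

Request:
step_arm --pt "0 0 0.15 0" --pt "0 0 0.2 0" --pt "0 0 0.2 0"

```text
time_s: 34.85
tcp_pos: [0.5379, -0.3116, 0.0892]
eef_rot: [[-0.183, 0.983, 0.001], [0.983, 0.183, -0.001], [-0.001, 0.001, -1.0]]
ft_force: [-0.7, 0.7, 5.7]
width: 0.126
```

Request:
step_arm --pt "0 0 0 0" --pt "0 0 0 0" --pt "0 0 0 0" --pt "0 0 0 0" --claw 0

```text
time_s: 35.25
tcp_pos: [0.5369, -0.311, 0.0875]
eef_rot: [[-0.183, 0.983, -0.001], [0.983, 0.183, 0.0], [0.001, -0.001, -1.0]]
ft_force: [-0.9, 0.1, -0.3]
width: 0.504
```

Request:
step_arm --pt "0 0 -2 0" --pt "0 0 -5 0" --pt "0 0 -9 0" --pt "0 0 -12 0" --pt "0 0 -12 0"

```text
time_s: 35.75
tcp_pos: [0.5403, -0.3136, 0.2146]
eef_rot: [[-0.183, 0.983, 0.009], [0.983, 0.183, -0.007], [-0.009, 0.008, -1.0]]
ft_force: [-0.3, -1.3, 0.4]
width: 0.499
```

Run:
```python
from h import *
rackcheck()
go(.45,-.15,.21,83)
```

```text
board near gap 0 2071 y [-8.2 -2.3  3.1] x [-61.9  49.4] ztop 0.1547
board near gap 56 1972 y [48.5 54.1 59.7] x [-62.1  50.7] ztop 0.155
from [ 0.5389 -0.3125  0.2114] 100.5 -> delta [17.6  -5.77  0.02] twist 0.306 F [ 0.5  0.2 -0.3] w 0.503 t 35.8
```

Request:
step_arm --pt "4 -1.5 0 0.05" --pt "9 -3 0 0.1" --pt "14 -5 0 0.2" --pt "17.6 -5.8 0 0.3" --pt "22 -5 0 0.31"

```text
time_s: 36.3
tcp_pos: [0.4445, -0.1024, 0.2057]
eef_rot: [[0.13, 0.991, -0.004], [0.992, -0.13, 0.001], [0.001, -0.005, -1.0]]
ft_force: [0.9, 0.1, 0.3]
width: 0.5
```

Request:
step_arm --pt "5 0 0 0" --pt "10 0 0 0" --pt "15 0 0 0" --pt "20 0 0 0" --pt "25 0 0 0"

```text
time_s: 36.8
tcp_pos: [0.4779, 0.1458, 0.2061]
eef_rot: [[0.126, 0.992, -0.003], [0.992, -0.126, -0.001], [-0.001, -0.003, -1.0]]
ft_force: [1.0, -0.7, 0.0]
width: 0.501
```

Run:
```python
from h import *
go(.5625,.4155,.18,83)
```

```text
from [0.4779 0.1458 0.2061] 82.8 -> delta [27.82  5.    2.57] twist -0.004 F [ 1.  -0.7  0. ] w 0.501 t 36.8
```

Request:
step_arm --pt "4.5 1 0 0" --pt "9 2 0 0" --pt "14 3 0 0" --pt "18.5 4 1 0" --pt "23 5 2 0"

```text
time_s: 37.3
tcp_pos: [0.5574, 0.3675, 0.1856]
eef_rot: [[0.125, 0.992, -0.002], [0.992, -0.126, -0.001], [-0.002, -0.002, -1.0]]
ft_force: [1.0, -0.1, 0.1]
width: 0.499
```

Request:
step_arm --pt "3 0 0.3 0" --pt "4.5 0 0.3 0" --pt "4.5 0 0.3 0" --pt "4.5 0 0.3 0"

```text
time_s: 37.7
tcp_pos: [0.5627, 0.4096, 0.183]
eef_rot: [[0.126, 0.992, -0.003], [0.992, -0.126, -0.002], [-0.003, -0.003, -1.0]]
ft_force: [0.3, -1.0, -0.9]
width: 0.499
```

Run:
```python
from h import *
tops()
go(.5625,.4155,.068,83)
```

```text
board 2.0 1110 (562.5116577148438, 421.3301086425781)
from [0.563  0.4092 0.1837] 82.7 -> delta [ 0.64 -0.11 11.57] twist -0.005 F [0.1 0.2 0.5] w 0.498 t 37.8
```

Request:
step_arm --pt "0.6 0 1 0" --pt "0.6 0 4 0" --pt "0.6 0 7 0" --pt "0.6 0 10 0" --pt "0.6 0 11.5 0"

```text
time_s: 38.25
tcp_pos: [0.5622, 0.4143, 0.0659]
eef_rot: [[0.127, 0.992, -0.005], [0.992, -0.127, -0.003], [-0.004, -0.005, -1.0]]
ft_force: [-0.5, -0.9, 0.6]
width: 0.5
```

Request:
step_arm --pt "0 0 0 0" --pt "0 0 0 0"

```text
time_s: 38.45
tcp_pos: [0.565, 0.4164, 0.0708]
eef_rot: [[0.127, 0.992, 0.001], [0.992, -0.127, 0.001], [0.001, 0.001, -1.0]]
ft_force: [0.4, 0.7, 1.0]
width: 0.502
```

Request:
step_arm --pt "0 0 0 0" --pt "0 0 0 0" --pt "0 0 0 0" --pt "0 0 0 0" --pt "0 0 0 0" --claw -1 --force 20

```text
time_s: 38.95
tcp_pos: [0.566, 0.4165, 0.0727]
eef_rot: [[0.126, 0.992, 0.004], [0.992, -0.126, 0.0], [0.001, 0.004, -1.0]]
ft_force: [-0.0, -2.5, 5.8]
width: 0.253
```

Request:
step_arm --pt "0 0 -0.5 0" --pt "0 0 -1 0" --pt "0 0 -2 0" --pt "0 0 -3 0" --pt "0 0 -4 0"

```text
time_s: 39.45
tcp_pos: [0.5643, 0.4164, 0.1108]
eef_rot: [[0.126, 0.992, -0.0], [0.992, -0.126, -0.0], [-0.0, -0.0, -1.0]]
ft_force: [-0.3, -3.2, -2.0]
width: 0.211
```

Request:
step_arm --pt "0 0 -2 0" --pt "0 0 -5 0" --pt "0 0 -8 0" --pt "0 0 -12 0" --pt "0 0 -15.5 0"

```text
time_s: 39.95
tcp_pos: [0.5647, 0.4187, 0.2688]
eef_rot: [[0.125, 0.992, 0.003], [0.992, -0.125, 0.005], [0.006, 0.003, -1.0]]
ft_force: [1.5, -0.5, -1.3]
width: 0.135
```

Request:
step_arm --pt "0 0 0 0" --pt "0 0 0 0" --force 60

```text
time_s: 40.15
tcp_pos: [0.5652, 0.4184, 0.2682]
eef_rot: [[0.125, 0.992, 0.005], [0.992, -0.125, 0.005], [0.006, 0.004, -1.0]]
ft_force: [-0.4, 0.8, -1.1]
width: 0.126
```

Run:
```python
from h import *
held()
go(.45,.2,.26,83)
```

```text
held: n 5743 circle y,z [-4.1  6.4] r 69.4 fixed70 [-3.9  7.1] x mean 0.0 z top 64.4 tilt x/z -0.005 x/y 0.003
from [0.5642 0.4175 0.2654] 82.8 -> delta [-23.01  -8.6    0.49] twist -0.003 F [-0.3 -0.6 -1.6] w 0.127 t 40.2
```

Request:
step_arm --pt "-3 -3 0 0" --pt "-7 -6 0 0" --pt "-12 -8.6 0 0" --pt "-16.5 -9 0 0" --pt "-21 -9 0 0"

```text
time_s: 40.7
tcp_pos: [0.4456, 0.2184, 0.2626]
eef_rot: [[0.124, 0.992, -0.004], [0.992, -0.124, -0.0], [-0.001, -0.004, -1.0]]
ft_force: [1.3, -0.8, -0.8]
width: 0.131
```

Request:
step_arm --pt "-5 0 0 -0.05" --pt "-10 0 0 -0.1" --pt "-15 0 0 -0.15" --pt "-20 0 0 -0.2" --pt "-25 0.5 0 -0.26"

```text
time_s: 41.2
tcp_pos: [0.4204, -0.0297, 0.2631]
eef_rot: [[-0.136, 0.991, -0.002], [0.991, 0.136, 0.002], [0.002, -0.002, -1.0]]
ft_force: [2.4, 0.3, -1.2]
width: 0.131
```

Run:
```python
from h import *
g=RC+RX*.006-RY*.0558; go(*g,.26,100.6)
```

```text
from [ 0.4204 -0.0297  0.2631] 97.8 -> delta [-40.51   8.46   0.21] twist -0.048 F [ 2.4  0.3 -1.2] w 0.131 t 41.2
```

Request:
step_arm --pt "-4.5 0.9 0 -0.02" --pt "-9 1.8 0 -0.05" --pt "-13.5 2.7 0 -0.05" --pt "-18 3.6 0 -0.05" --pt "-22.5 4.5 0 -0.05"

```text
time_s: 41.7
tcp_pos: [0.4964, -0.2468, 0.2626]
eef_rot: [[-0.182, 0.983, -0.002], [0.983, 0.182, 0.003], [0.003, -0.001, -1.0]]
ft_force: [0.8, 0.5, -0.3]
width: 0.125
```

Run:
```python
from h import *
g=RC+RX*.006-RY*.0558; go(*g,.26,100.6)
```

```text
from [ 0.4964 -0.2468  0.2626] 100.5 -> delta [-18.13   3.04   0.19] twist -0.002 F [ 0.8  0.5 -0.3] w 0.125 t 41.7
```

Request:
step_arm --pt "-4 0.8 0 0" --pt "-8 1.6 0 0" --pt "-12 2.4 0 0" --pt "-15.5 3 0 0" --pt "-18 3 0 0"

```text
time_s: 42.2
tcp_pos: [0.5592, -0.4185, 0.2613]
eef_rot: [[-0.182, 0.983, -0.002], [0.983, 0.182, 0.004], [0.004, -0.002, -1.0]]
ft_force: [-0.3, -0.3, -0.7]
width: 0.126
```

Request:
step_arm --pt "0 0 0 0" --pt "0 0 0 0"

```text
time_s: 42.4
tcp_pos: [0.5584, -0.4167, 0.262]
eef_rot: [[-0.182, 0.983, -0.003], [0.983, 0.182, 0.004], [0.004, -0.002, -1.0]]
ft_force: [0.4, -0.1, -1.0]
width: 0.126
```

Run:
```python
from h import *
held()
g=RC+RX*.006-RY*.0558; go(*g,.16,100.6)
```

```text
held: n 5772 circle y,z [-4.1  6.4] r 69.4 fixed70 [-3.8  7.1] x mean -0.1 z top 64.4 tilt x/z -0.005 x/y 0.003
from [ 0.5586 -0.4161  0.2629] 100.5 -> delta [-0.38  0.02 10.28] twist -0.001 F [-0.4  1.6 -0.6] w 0.123 t 42.5
```

Request:
step_arm --pt "-0.35 0 0.5 0" --pt "-0.35 0 3 0" --pt "-0.35 0 6 0" --pt "-0.35 0 8 0" --pt "-0.35 0 8 0"

```text
time_s: 42.95
tcp_pos: [0.5575, -0.4176, 0.18]
eef_rot: [[-0.184, 0.983, -0.006], [0.983, 0.184, 0.006], [0.008, -0.005, -1.0]]
ft_force: [-0.2, 0.6, -0.3]
width: 0.127
```

Run:
```python
from h import *
g=RC+RX*.006-RY*.0558; go(*g,.0921,100.6)
```

```text
from [ 0.5575 -0.4176  0.18  ] 100.6 -> delta [-0.28  0.19  8.79] twist -0.0 F [-0.2  0.6 -0.3] w 0.127 t 43.0
```

Request:
step_arm --pt "-0.1 0 0 0" --pt "-0.1 0 0 0" --pt "-0.1 0 0 0"

```text
time_s: 43.25
tcp_pos: [0.5609, -0.4227, 0.1875]
eef_rot: [[-0.183, 0.983, 0.003], [0.983, 0.183, -0.003], [-0.003, 0.002, -1.0]]
ft_force: [0.9, 0.0, -0.1]
width: 0.13
```

Run:
```python
from h import *
g=RC+RX*.006-RY*.0558; go(*g,.0921,100.6)
```

```text
from [ 0.5609 -0.4227  0.1875] 100.5 -> delta [ 0.37 -0.12  9.54] twist -0.001 F [ 0.9  0.  -0.1] w 0.13 t 43.2
```

Request:
step_arm --pt "0.15 0 0 0" --pt "0.15 0 0 0" --pt "0.15 0 0 0" --pt "0.15 0 0 0"

```text
time_s: 43.65
tcp_pos: [0.5596, -0.4204, 0.1851]
eef_rot: [[-0.183, 0.983, 0.0], [0.983, 0.183, -0.0], [-0.0, 0.0, -1.0]]
ft_force: [-0.8, -0.5, -0.5]
width: 0.127
```

Run:
```python
from h import *
g=RC+RX*.006-RY*.0558; go(*g,.0921,100.6)
```

```text
from [ 0.5596 -0.4204  0.1851] 100.5 -> delta [ 0.09 -0.    9.3 ] twist -0.001 F [-0.8 -0.5 -0.5] w 0.127 t 43.6
```

Request:
step_arm --pt "0.1 0 2 0" --pt "0.1 0 4 0" --pt "0.1 0 6 0" --pt "0.1 0 7.8 0" --pt "0.1 0 8.5 0"

```text
time_s: 44.15
tcp_pos: [0.5581, -0.4182, 0.0971]
eef_rot: [[-0.183, 0.983, -0.003], [0.983, 0.183, 0.003], [0.004, -0.003, -1.0]]
ft_force: [0.6, -0.4, -1.8]
width: 0.129
```

Request:
step_arm --pt "0 0 0.3 0" --pt "0 0 0.6 0" --pt "0 0 0.8 0" --pt "0 0 0.8 0"

```text
time_s: 44.55
tcp_pos: [0.5598, -0.4197, 0.0927]
eef_rot: [[-0.183, 0.983, 0.001], [0.983, 0.183, -0.001], [-0.001, 0.001, -1.0]]
ft_force: [0.8, 1.1, -2.0]
width: 0.132
```

Request:
step_arm --pt "0 0 0.15 0" --pt "0 0 0.3 0" --pt "0 0 0.3 0"

```text
time_s: 44.85
tcp_pos: [0.5603, -0.4199, 0.09]
eef_rot: [[-0.183, 0.983, 0.002], [0.983, 0.183, -0.001], [-0.002, 0.002, -1.0]]
ft_force: [0.6, 0.4, 1.0]
width: 0.125
```

Wires are taking the load. A touch more, then release and look.

Request:
step_arm --pt "0 0 0.1 0" --pt "0 0 0.1 0"

```text
time_s: 45.05
tcp_pos: [0.5605, -0.42, 0.0899]
eef_rot: [[-0.183, 0.983, 0.002], [0.983, 0.183, -0.002], [-0.002, 0.002, -1.0]]
ft_force: [0.1, 0.7, 4.3]
width: 0.126
```

Request:
step_arm --pt "0 0 0 0" --pt "0 0 0 0" --pt "0 0 0 0" --pt "0 0 0 0" --claw 0

```text
time_s: 45.45
tcp_pos: [0.559, -0.4192, 0.0874]
eef_rot: [[-0.183, 0.983, -0.001], [0.983, 0.183, 0.001], [0.001, -0.001, -1.0]]
ft_force: [1.1, 0.2, 0.3]
width: 0.502
```

Request:
step_arm --pt "0 0 -2 0" --pt "0 0 -5 0" --pt "0 0 -9 0" --pt "0 0 -12 0" --pt "0 0 -13 0"

```text
time_s: 45.95
tcp_pos: [0.5612, -0.4211, 0.2231]
eef_rot: [[-0.183, 0.983, 0.006], [0.983, 0.183, -0.006], [-0.007, 0.005, -1.0]]
ft_force: [1.1, -1.1, 0.6]
width: 0.502
```

Request:
step_arm --pt "3 -4 -1 0" --pt "6 -8 -2 0" --pt "9 -12 -2 0" --pt "12 -15 -2 0" --pt "12 -15 -2 0"

```text
time_s: 46.45
tcp_pos: [0.3845, -0.3235, 0.2342]
eef_rot: [[-0.182, 0.983, -0.007], [0.983, 0.182, 0.007], [0.008, -0.005, -1.0]]
ft_force: [-0.2, 0.6, -0.3]
width: 0.497
```

Run:
```python
from h import *
print(arm.read_state()['tcp_pos'],arm.read_state()['ft_force'])
rackcheck('side')
rgb,d,P=cloud('side'); rackcheck('wrist')
save('s9',cv2.resize(rgb[120:300,140:430],None,fx=2.7,fy=2.7,interpolation=cv2.INTER_CUBIC))
V=P.reshape(-1,3)
for nm,o in(('left',(.62,.0827)),('right',(.6078,-.0367))):
    u=(V[:,:2]-o)@[.9948,-.1018]; w=(V[:,:2]-o)@[.1018,.9948]
    m=(abs(w)<.045)&(u>-.06)&(u<.045); h=V[m,2]; print(nm,'front wall top',np.percentile(h[(u[m]<-.048)],[90,98]).round(4),'handle',np.percentile(h[(abs(w[m])<.006)&(abs(u[m])<.04)],[50,90]).round(4), 'u,w range',np.percentile(u[m&(V[:,2]>.09)],[1]).round(3),np.percentile(w[m&(V[:,2]>.09)&(V[:,2]<.11)],[1,99]).round(3))
```

```text
[ 0.38446902 -0.32352207  0.23419484] [-0.16682288  0.60209546 -0.29043374]
board near gap -56 220 y [-63.  -54.2 -50.8] x [-68.4  32.1] ztop 0.1587
board near gap 0 209 y [-8.5 -0.8  3.1] x [-70.2  30.5] ztop 0.1588
board near gap 56 190 y [48.7 55.5 60.3] x [-68.9  30.9] ztop 0.1563
board near gap -56 671 y [-61.6 -55.7 -50.8] x [-65.8 -23.5] ztop 0.1499
board near gap 0 140 y [-7.6 -3.2  1.7] x [-65.9 -59.4] ztop 0.1167
board near gap 56 1270 y [48.6 54.6 60.5] x [-65.   32.1] ztop 0.154
left front wall top [0.0986 0.1374] handle [0.1099 0.1505] u,w range [-0.059] [-0.042  0.039]
right front wall top [0.0982 0.1365] handle [0.1429 0.1514] u,w range [-0.059] [-0.044  0.038]
```

View pics/s9.png

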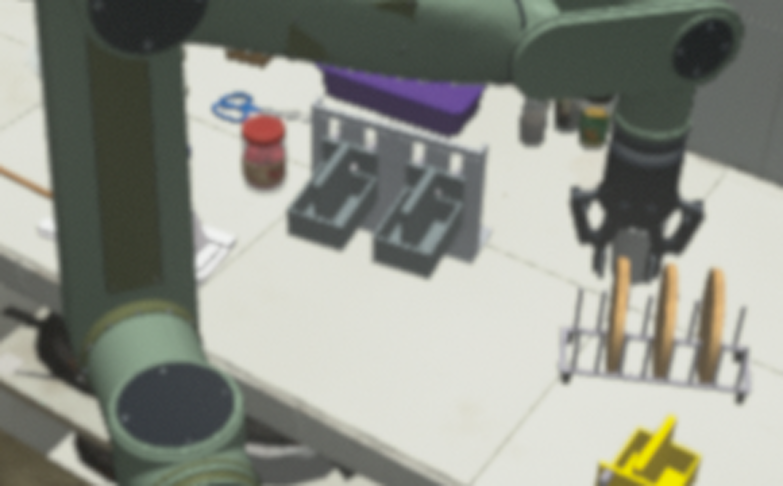

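The picture shows both caddies hanging level on the panel (335,195 and 420,220). The three boards stand in the rack (620,315; 665,320; 712,325), and the jar and the yellow look-alike are untouched. Handing in.

```bash
python3 -c "
from cell import arm
print(arm.job_done())"
```

```text
the job is handed in; nothing more can be done
None
```

I hung both grey caddies on the panel, then stood all three boards in the wire rack. I handed the job in at about 46 s of the 208 s allowed.

- **Caddies:** One hangs in each bay, pressed down until the hooks took the load at the expected home height. I then pulled up on each: the left resisted with 17 N and the right with 12 N after about 2–4 mm of lift, so both latches hold. I did not see the latch wedges themselves in a picture.
- **Boards:** They stand in gaps −56, 0 and +56 of the rack. The last checks put their tops at 154–159 mm, against 155 mm expected. In the closing wrist view the middle and far (−56) boards were only partly in frame; the side view showed all three upright between the tines.
- **Left alone:** I did not handle the jam jar, the cups or the yellow look-alike. The jar and look-alike are in place in the final picture; the cups were not visible there. The gripper was clear of everything at hand-in.
- **What disagreed:** The real fingertips sit about 41 mm short of the reported tool point. My first grip closed just above the caddy handle; I saw this in the wrist camera, corrected for it in every later move and re-gripped without trouble.

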